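Demould a test block with the hand-cranked jack

TASK

Demould the cast test block: wind the jack's crank clockwise (seen from above), well over a full turn, right to its stop, so that the knock-out rod pushes the block up out of its mould. Then lift the block out and lay it down, without dropping it, the same way up in the free half of the shallow tray, parallel to the block already there and not touching it. Leave the crank wound up and do not disturb the finished block, the tray or the other things on the bench.

Things in the scene. Friction and masses are not known exactly. Their poses are not given: they have to be found in the camera images.
- jack: Demoulding jack, fixed to the bench: grey base plate 150 x 225 x 14 mm; origin at the centre of its underside, z up. A steel mould (67 mm in y, 111 mm in x, rim at z = 85 mm) stands on its +y half, centred at y = +60 mm; a round gear housing with the crank on its -y half, centred at y = -60 mm. The mould's pocket measures 83 mm in x, 39 mm in y, and is 44 mm deep with a hole in its floor for the knock-out rod.
- mould_mouth (a point): Centre of the mould's pocket at the rim (85 mm above the bench); axes as the jack's.
- crank_axis (a point): Point on the crank's vertical axis, 63 mm above the bench; axes as the jack's (it does not turn).
- crank_grip (a point): Middle of the crank's upright black handle, 110 mm above the bench, 50 mm from the crank's axis. It turns with the crank: its +x axis points from the handle to the crank's axis, z up. The handle is a square bar, 24 x 24 mm with its flats along the point's x and y, from 77 to 133 mm above the bench; it is rigid with the crank arm (it does not spin), so a gripper that holds it must turn with it and regrasp. Under it are the arm and its round end, top 77 mm above the bench.
- crank (a joint): Crank angle in rad: 0 = fully wound down, grows clockwise seen from above, stop at 7.8 (1.24 turns); at 0 the handle lies on the jack's -x side of its axis. It starts between 0 and 0.65. Friction about 0.12 N m; it stays where it is left. It raises the knock-out rod by 4.36 mm per rad (34 mm in all); at the stop the block stands 29 mm proud of the rim with 13 mm still in the pocket.
- block: Grey cast test block 80 (x) x 36 (y) x 42 (z) mm, about 0.25 kg, origin at the centre of its underside. It starts in the mould's pocket, long side along the jack's x, its top 2 mm below the rim (1.5 mm clearance all round).
- tray: Shallow open metal tray 130 (x) x 150 (y) x 16 (z) mm, walls and floor 3 mm thick, 0.8 kg, loose; origin at the centre of its underside. The finished block lies in its -y half, centred at about y = -42 mm; the +y half is free.
- block_done: A block like the first, already demoulded, lying in the tray's -y half with its long side along the tray's x; origin at the centre of its underside.
- jug: Glass jug with handle, 91 x 129 x 136 mm, a bystander standing on the side of the jack where the tray is not; origin at its underside.
- caliper: Caliper lying behind on the left, 79 x 230 x 17 mm, a bystander.
- beaker_milk: Glass beaker, 113 mm tall, a bystander behind the jack.
- beaker_tall: Glass beaker, 126 mm tall, a bystander behind the jack.
Not all that is in view belongs to the job. What is shaped like the block but red is not meant.

How it is judged:
By the outcome, as a careful person would: the job done as asked, in the order asked, and still so for the second after the job is handed in, with the robot touching nothing.
It also fails if it takes over 72 s, if anything falls off the work surface, if the arm or the gripper's body presses on something with over 40 N, if the wrist force passes 120 N, or if a joint passes its speed limit or range.

ROBOT

A 7-joint arm with a two-finger parallel gripper is mounted at the origin on a cart in front of the work surface, level with it; the furniture and walls round the work are solid. World frame = base frame: x ahead of the robot, y to its left, z up, the work surface at z = 0. Lengths are in m, angles in rad, forces in N, time in s.
With the tool pointing down it reaches from about 0.4 to 0.875 m from the base axis. Payload 6.5 kg.
Tool frame: the origin (TCP) lies between the finger pads; the fingertips stand 11 mm ahead of it and the grasp point (between the pads) lies 8 mm behind it (ctrl.nose_length is the distance from the TCP to the fingertips, in m); z points along the fingers, x is the direction in which the jaws open and shut, and the axes are right-handed (so a half turn about z gives the same grasp; the last joint's range is limited). The gripper opens to 85 mm and grips with 20 to 120 N. Pads are 22 mm wide; open, the fingers measure 114 mm over their backs; the gripper's body (76 mm by 85 mm) begins 54 mm behind the grasp point. The pads swing forward as they close: fully open they stand 13 mm farther back than shut.
Start: joints at [1.175, 0.536, -0.004, 1.538, 0.003, 1.067, -0.071], TCP at [0.211, -0.615, 0.242] pointing down, gripper open.
Joint ranges: [-2.7, 2.7], [-0.37, 2.16], [-1.27, 1.26], [0.24, 2.4], [-1.31, 4.45], [0.19, 1.91], [-2.76, 2.76]. Speed limits (rad/s): [2.39, 2.39, 3.14, 3.14, 3.14, 3.14, 3.14].

INTERFACE

Orientations are given as [roll, pitch, yaw] about the fixed x, y, z axes, in that order (R = Rz(yaw) Ry(pitch) Rx(roll)).
In Python, from cell import state, snapshot, camera_model, ctrl gives the robot as it stands.
- The arm moves only by the tool send_rows, never from a script. Its argument "series" is a list of rows, each a list of 4 numbers: the shift along the tool's x, y, z in units of 40 mm (1.0 is 40 mm), then the turn about the tool's z in rad. A call has 1 to 10 rows; each row shifts and turns the pose as measured when the row begins, along the tool's axes as they then stand; what a row does not reach is not made up. A row lasts 1/8 s, in which the tool goes at most 62.5 mm and 10.7 degrees, less where a joint would pass 70% of its speed; a pose out of reach is approached as far as the arm can. A call is refused whole if a number of a shift passes 1 or a number of a turn 0.188, either way. A call with a gripper value outside its range is refused whole. "jaw" is the opening in per cent of the stroke, from 0 (shut) to 100 (fully open), set as the call begins (left out, the last holds). The fingers move at their own pace and stop on an object; "newtons" is the grip in N (left out, the last holds). Time passes only in rows, so rows that do not move let the fingers close. It gives the time, the measured TCP pose, the force and the opening at its end, in the units of the state.
- state(): the state, without advancing time (a new reading comes with each control period).
- snapshot(name): name is "side" or "top" or "wrist"; returns the picture (480x640x3 uint8, red, green, blue); there is no depth.
- camera_model(name): a dict with "fx", "fy", "cx", "cy" (pixels), "k1" (the pictures are not rectified: a ray, as slopes to the right and down, at radius r is drawn at 1 + k1 r^2 times it, then the intrinsics apply), "cam_to_world" (4x4, takes a point from camera to world coordinates). Camera axes: x right, y down, z forward; pixel columns grow to the right and rows downward; lengths in m; the calibration is good to about 2 mm. A picture is of the moment at which its call begins: read the wrist's pose just before it. camera_model takes no time and is no camera call; for the wrist camera it gives the pose at the moment of the call.
- ctrl.job_done(): hands the job in, once; it reports no verdict.
The state is a dict: "time": time; "joint_pos": joint angles; "joint_velocities": joint speeds; "tau": joint torques, N m; "eef_pos": TCP position; "orientation": TCP orientation; "wrist_force": force on the tool from outside, world axes, zero at the start; "moment": the same for the moment, N m; "opening": finger opening in m.
Only numpy, scipy, OpenCV 4.12 (cv2) and the standard library are available. Lean on these libraries where they do the work, as an engineer would, in place of code of your own. Each camera call takes 0.05 s, during which the arm holds its last target.

## Working session

There is one attempt and no reset: what is moved stays moved. The work goes in short steps, Python scripts to look and compute and a tool call to move; the robot and the scene stay as the last step left them, time stands still between calls to the robot, and variables do not carry over. Pictures are saved under pics/ and viewed, and the job is handed in when it is done.

Besides the shell and the picture viewer there is one more tool, called after "Request:" as a command line: name --pt "numbers of a row" for each row, then --argument value for the rest. send_rows: Moves the arm, as the interface text tells. Its arguments: {"type":"object","properties":{"series":{"type":"array"},"jaw":{"type":"number"},"newtons":{"type":"number"}},"required":["series"]}

```bash
mkdir -p pics; ls
python3 - <<'E'
from cell import state,snapshot,camera_model,ctrl
import cv2
print(state())
for n in ("side","top","wrist"):
    m=camera_model(n); im=snapshot(n)
    print(n,{k:(v if not hasattr(v,'tolist') else v.tolist()) for k,v in m.items()})
    cv2.imwrite(f"pics/{n}0.png",im[:,:,::-1])
E
```

```text
pics
{'time': 0.0, 'joint_pos': array([ 1.17484547,  0.53720435, -0.00448129,  1.53884054,  0.00263841,
        1.06728269, -0.07119992]), 'joint_velocities': array([-2.45426247e-04, -2.62768253e-03,  8.47200079e-05, -7.31302257e-04,
        2.86631721e-03, -4.90892158e-04, -8.17930384e-04]), 'tau': array([-6.14072019e-05, -5.83425057e+01,  1.04847126e+00, -2.59110224e+01,
        1.22789494e-02,  9.44623986e-03, -1.96781650e-05]), 'eef_pos': array([ 0.21028132, -0.61441672,  0.24140063]), 'orientation': array([ 3.14145416e+00,  1.72357695e-03, -1.24091840e+00]), 'wrist_force': array([0.76065312, 0.03543566, 0.35463799]), 'moment': array([-0.02905869, -0.0182065 ,  0.0336819 ]), 'opening': 0.0852624876995306}
side {'fx': 527.9493523945057, 'fy': 527.9493523945057, 'cx': 309.3232520837018, 'cy': 229.6052902165457, 'k1': 0.016053160281298027, 'cam_to_world': [[-0.9820716502412946, -0.0525429073737811, 0.18103733503631475, 0.3441447162443277], [-0.1867063742587628, 0.4035764643776237, -0.8956934560504524, 1.2551455942221996], [-0.026000069297742397, -0.9134359749238954, -0.4061511000986
[... 226 characters left out ...]
0.9871080212393083, 0.16005482791448394, 0.31043913425131053], [-0.9998784813319901, -0.0020455908303161274, -0.01545438861255537, 0.07339573625957786], [0.015582557651132528, -0.1600424005167758, -0.9869871397003492, 1.7036719653453465], [0.0, 0.0, 0.0, 1.0]]}
wrist {'fx': 340.4493489719252, 'fy': 340.4493489719252, 'cx': 321.71022077315706, 'cy': 238.87348642832856, 'k1': -0.036050468265562574, 'cam_to_world': [[0.3244483025171097, -0.9061737578639583, -0.2712607961952394, 0.27954703638186645], [-0.9459014649492382, -0.3114047895466851, -0.09109048059082017, -0.5907699637930274], [-0.0019281080488272615, 0.28614013630753354, -0.9581858404261959, 0.37269994284332264], [0.0, 0.0, 0.0, 1.0]]}
```

View pics/top0.png

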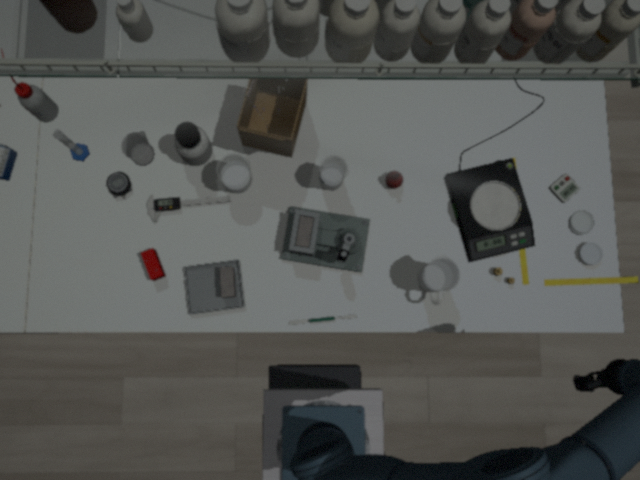

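View pics/side0.png

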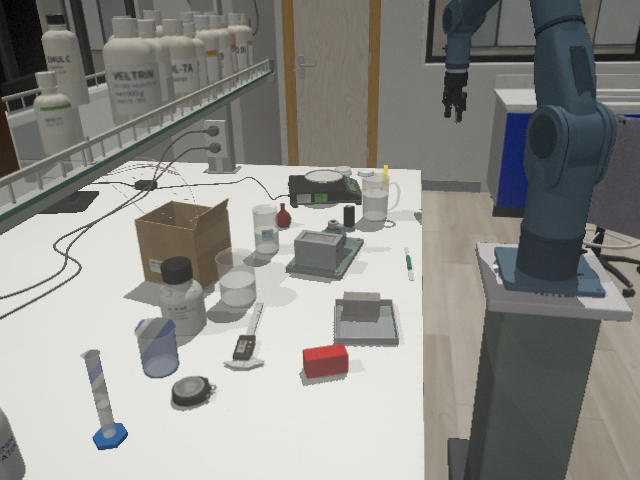

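View pics/wrist0.png

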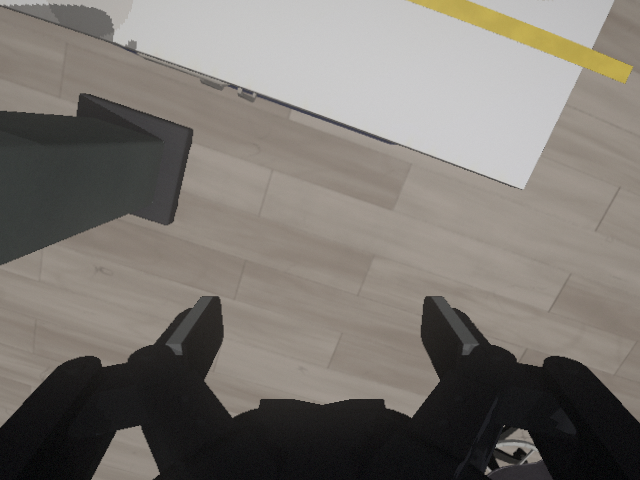

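The top view shows the jack at about (325,238), with the mould and block at (304,231) and the crank at about (345,242). The tray is at (213,287), the finished block at (226,280) and the jug at (438,275).
Things that could be mistaken for the block: the grey one in the mould (304,231), the finished grey one in the tray (226,280), and the red decoy (152,264). By the description I want the grey one in the mould. For the handle, the black upright at (345,240) on the jack; the dark-lidded bottle at (190,140) is not it. Next is a close crop.

```bash
cat > h.py <<'E'
import numpy as np, cv2
from cell import state,snapshot,camera_model,ctrl
def pix2pt(m,uv,z):
    K=np.array([[m['fx'],0,m['cx']],[0,m['fy'],m['cy']],[0,0,1]])
    T=np.array(m['cam_to_world']); out=[]
    for u,v in np.atleast_2d(uv):
        d=np.array([(u-m['cx'])/m['fx'],(v-m['cy'])/m['fy']]); s=d.copy()
        for _ in range(10): s=d/(1+m['k1']*(s@s))
        r=T[:3,:3]@np.array([s[0],s[1],1]); o=T[:3,3]
        out.append(o+r*(z-o[2])/r[2])
    return np.array(out)
def proj(m,P):
    T=np.array(m['cam_to_world']); P=np.atleast_2d(P)
    c=(P-T[:3,3])@T[:3,:3]; s=c[:,:2]/c[:,2:]
    s=s*(1+m['k1']*(s**2).sum(1,keepdims=True))
    return s*[m['fx'],m['fy']]+[m['cx'],m['cy']]
E
python3 - <<'E'
import cv2
im=cv2.imread('pics/top0.png'); c=im[195:325,170:380]
c=cv2.convertScaleAbs(c,alpha=1.8)
cv2.imwrite('pics/topc.png',cv2.resize(c,(798,494),interpolation=cv2.INTER_CUBIC)) #x3.8
im=cv2.imread('pics/side0.png'); c=im[180:360,270:430]
cv2.imwrite('pics/sidec.png',cv2.resize(c,None,fx=3.3,fy=3.3,interpolation=cv2.INTER_CUBIC))
E
```

```text
(no output)
```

View pics/topc.png

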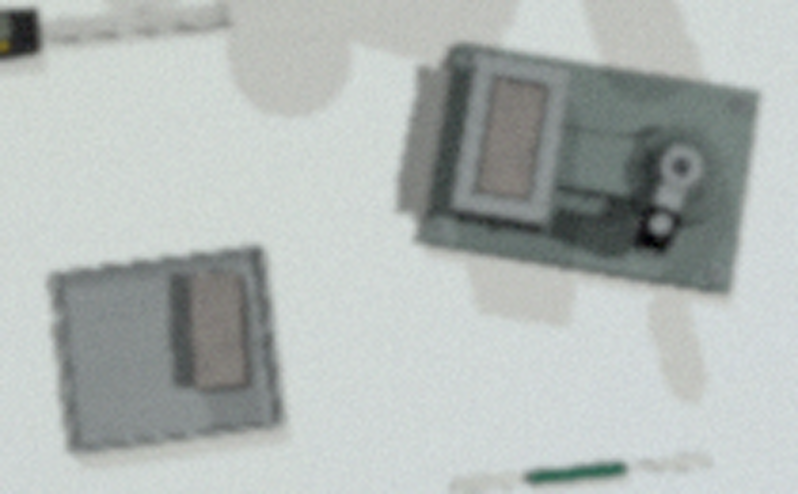

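View pics/sidec.png

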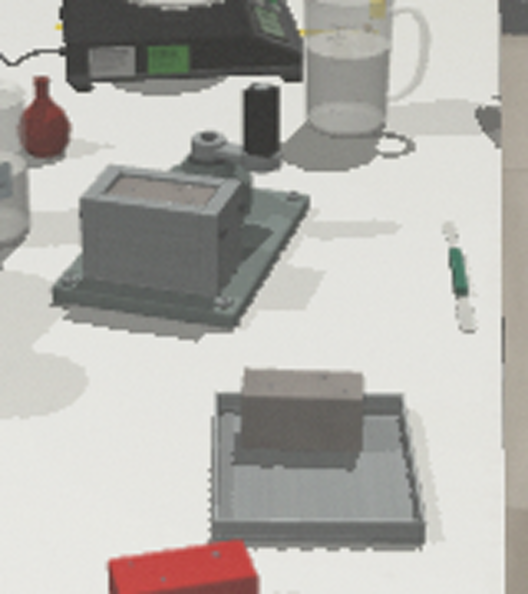

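Run:
```python
from h import *
m=camera_model('top'); f=lambda P,z:pix2pt(m,np.array(P)/3.8+[170-.37,195-.37],z)
B=f([(455,45),(760,92),(727,293),(417,240)],.014);M=f([(474,54),(568,68),(549,226),(452,208)],.085)
T=f([(50,272),(265,248),(283,428),(72,450)],.016)
for n,P in(('base',B),('mould',M),('tray',T)):
    print(n,P[:,:2].round(4).tolist(),'c',P.mean(0).round(4),'sides',np.linalg.norm(P-np.roll(P,-1,0),axis=1).round(3))
    e=(P[0]-P[3]+P[1]-P[2]); print(' yaw of x',np.degrees(np.arctan2(e[1],e[0])).round(2)); e=(P[0]-P[1]+P[3]-P[2]); print(' yaw from y',np.degrees(np.arctan2(e[1],e[0])).round(2)-90)
print('hub',f([(682,165)],.08),'handle',f([(657,228)],.133))
D=f([(190,268),(242,276),(250,386),(197,388)],.045);print('done',D.round(3),D.mean(0))
ms=camera_model('side')
# side handle top center & tray
print('side handle top', pix2pt(ms,[(270+262/3.3,180+86/3.3)],.133))
print('side mould corners',pix2pt(ms,np.array([(108,166),(250,178),(224,212),(82,197)])/3.3+[270,180],.085))
```

```text
base [[0.6439, 0.0902], [0.6096, -0.1321], [0.4629, -0.1058], [0.5008, 0.117]] c [ 0.5543 -0.0077  0.014 ] sides [0.225 0.149 0.226 0.146]
 yaw of x -10.39
 yaw from y -9.219999999999999
mould [[0.6235, 0.0762], [0.6137, 0.0106], [0.5027, 0.0241], [0.5151, 0.0912]] c [0.5638 0.0505 0.085 ] sides [0.066 0.112 0.068 0.109]
 yaw of x -7.41
 yaw from y -9.5
tray [[0.4773, 0.3791], [0.4947, 0.226], [0.3666, 0.2111], [0.3512, 0.3597]] c [0.4224 0.294  0.016 ] sides [0.154 0.129 0.149 0.128]
 yaw of x 7.69
 yaw from y 6.189999999999998
hub [[ 0.546143   -0.06878753  0.08      ]] handle [[ 0.4957304  -0.04685293  0.133     ]]
done [[0.477 0.276 0.045]
 [0.472 0.239 0.045]
 [0.395 0.232 0.045]
 [0.393 0.269 0.045]] [0.43427597 0.25407381 0.045     ]
side handle top [[ 0.49764308 -0.05328533  0.133     ]]
side mould corners [[0.61289084 0.01344059 0.085     ]
 [0.4978974  0.02163001 0.085     ]
 [0.50952609 0.08525968 0.085     ]
 [0.62117504 0.07336385 0.085     ]]
```

```bash
cat >> h.py <<'E'
def rows(target,yaw,n,start=None):
    s=state(); p=np.array(s['eef_pos']); y=s['orientation'][2]
    if start is not None: p,y=np.array(start[:3]),start[3]
    d=(np.array(target)-p)/n; t=(yaw-y)/n; R=[]
    for k in range(n):
        a=y+k*t; x=np.array([np.cos(a),np.sin(a)]); yy=np.array([np.sin(a),-np.cos(a)])
        R.append([round(float(v),3) for v in (d[:2]@x/.04,d[:2]@yy/.04,-d[2]/.04,-t)])
    print('rows',R); return R
E
python3 - <<'E'
from h import *
rows([.45,-.04,.31],1.23,14)
E
```

```text
rows [[-0.832, -0.737, -0.122, -0.176], [-0.69, -0.872, -0.122, -0.176], [-0.526, -0.979, -0.122, -0.176], [-0.346, -1.056, -0.122, -0.176], [-0.155, -1.101, -0.122, -0.176], [0.041, -1.111, -0.122, -0.176], [0.235, -1.086, -0.122, -0.176], [0.422, -1.028, -0.122, -0.176], [0.596, -0.938, -0.122, -0.176], [0.752, -0.819, -0.122, -0.176], [0.884, -0.674, -0.122, -0.176], [0.988, -0.509, -0.122, -0.176], [1.062, -0.327, -0.122, -0.176], [1.103, -0.135, -0.122, -0.176]]
```

Request:
send_rows --pt "-0.7 -0.6 -0.3 -0.16" --pt "-0.6 -0.7 -0.3 -0.16" --pt "-0.45 -0.8 -0.2 -0.16" --pt "-0.3 -0.88 -0.1 -0.16" --pt "-0.15 -0.92 -0.1 -0.16" --pt "0 -0.94 -0.1 -0.16"

```text
time: 0.9
eef_pos: [0.297, -0.405, 0.2847]
orientation: [-3.14, 0.005, -0.255]
wrist_force: [-0.1, -0.3, -0.6]
opening: 0.0855
```

Run:
```python
from h import *
s=state();print(s['eef_pos'],s['orientation'],s['joint_pos'],s['time'])
rows([.45,-.04,.31],1.23,10)
```

```text
[ 0.29698635 -0.40496981  0.2846881 ] [-3.13987504  0.00459596 -0.2553173 ] [ 1.0883028   0.25452143 -0.2844681   1.85896146  0.08294933  1.0442465
  0.5151122 ] 0.9
rows [[0.14, -0.979, -0.063, -0.149], [0.283, -0.948, -0.063, -0.149], [0.42, -0.896, -0.063, -0.149], [0.548, -0.824, -0.063, -0.149], [0.664, -0.733, -0.063, -0.149], [0.765, -0.627, -0.063, -0.149], [0.85, -0.507, -0.063, -0.149], [0.915, -0.376, -0.063, -0.149], [0.961, -0.236, -0.063, -0.149], [0.985, -0.091, -0.063, -0.149]]
```

Request:
send_rows --pt "0.14 -0.98 -0.06 -0.15" --pt "0.28 -0.95 -0.06 -0.15" --pt "0.42 -0.9 -0.06 -0.15" --pt "0.55 -0.82 -0.06 -0.15" --pt "0.66 -0.73 -0.06 -0.15" --pt "0.77 -0.63 -0.06 -0.15" --pt "0.85 -0.51 -0.06 -0.15" --pt "0.92 -0.38 -0.06 -0.15" --pt "0.96 -0.24 -0.06 -0.15" --pt "0.98 -0.09 -0.06 -0.15"

```text
time: 2.15
eef_pos: [0.441, -0.0231, 0.3093]
orientation: [-3.137, 0.0, 1.294]
wrist_force: [1.4, -0.3, -0.3]
opening: 0.0856
```

Run:
```python
from h import *
s=state();print(s['eef_pos'],s['orientation'],s['joint_pos'],s['time'])
rows([.45,-.04,.31],1.23,4)
cv2.imwrite('pics/w1.png',snapshot('wrist')[:,:,::-1])
```

```text
[ 0.44103462 -0.02307564  0.30930714] [-3.13695484e+00  4.97347145e-04  1.29401771e+00] [ 0.66621924  0.17104569 -0.78562749  1.94158949  0.13496153  1.08677636
  1.11831449] 2.15
rows [[-0.086, 0.083, -0.004, 0.016], [-0.085, 0.084, -0.004, 0.016], [-0.084, 0.086, -0.004, 0.016], [-0.082, 0.087, -0.004, 0.016]]
```

View pics/w1.png

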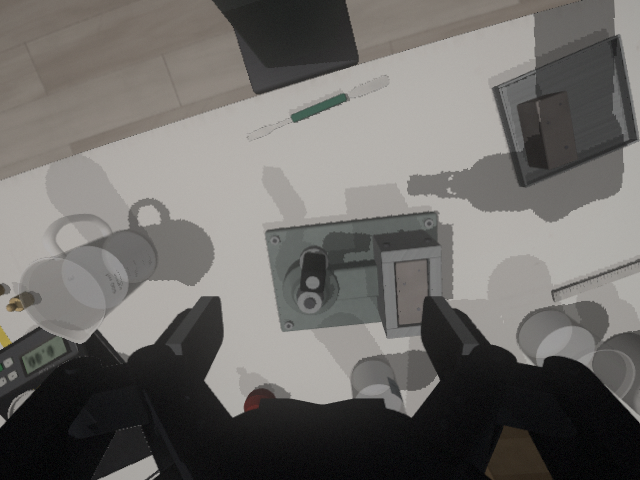

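The wrist view shows the jack at about (355,270), the crank hub at (309,300) with the handle's top towards (313,260), and the block in the mould at (411,293). The tray is at (567,115) and the jug at (90,265). I'll crop the jack to measure it.

Run:
```python
import cv2
im=cv2.imread('pics/w1.png'); c=im[200:345,255:455]
cv2.imwrite('pics/w1c.png',cv2.resize(cv2.convertScaleAbs(c,alpha=1.5),(800,580),interpolation=cv2.INTER_CUBIC))
c=im[20:200,480:640]
cv2.imwrite('pics/w1t.png',cv2.resize(cv2.convertScaleAbs(c,alpha=1.8),None,fx=3.3,fy=3.3,interpolation=cv2.INTER_CUBIC))
```

```text
(no output)
```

View pics/w1c.png

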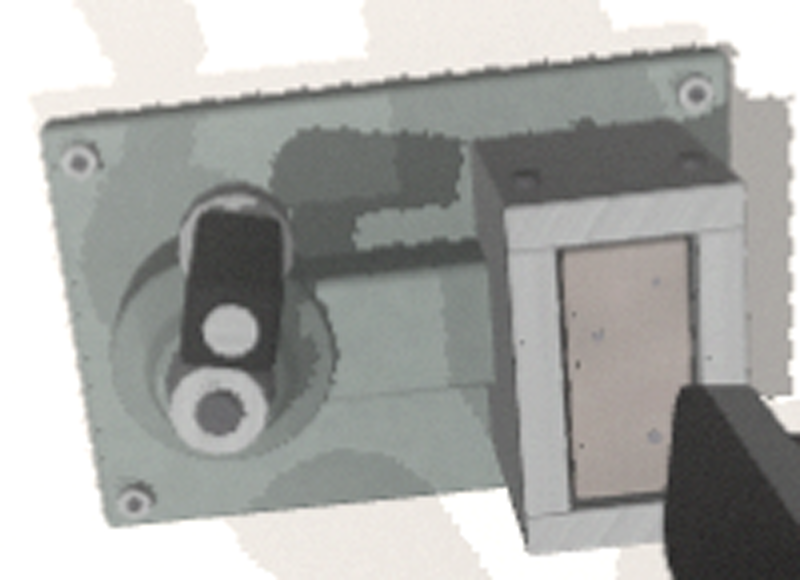

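View pics/w1t.png

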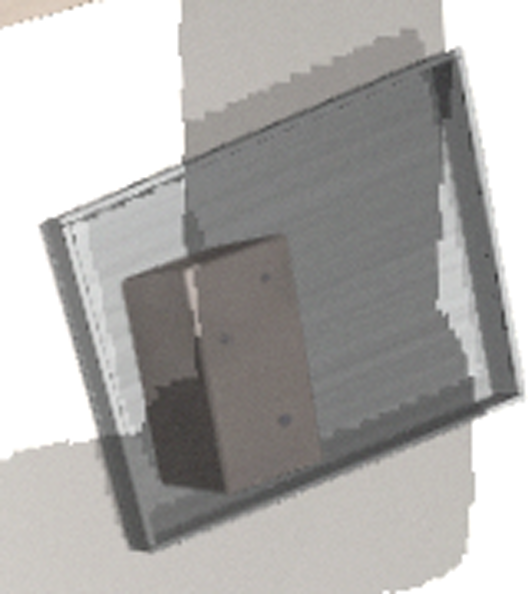

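Run:
```python
from h import *
m=camera_model('wrist'); f=lambda P,z:pix2pt(m,np.array(P)/4+[255-.37,200-.37],z)
an=lambda e:np.degrees(np.arctan2(e[1],e[0])).round(2)
B=f([(45,125),(730,50),(110,525)],.014); print(B[:,:2].round(4),np.linalg.norm(B[1]-B[0]),np.linalg.norm(B[2]-B[0]),'c',(B[1]+B[2])/2,an(B[1]-B[0])-90,an(B[2]-B[0]))
S=f([(80,162),(696,94),(133,503)],.018);print('screws',S.round(4))
M=f([(508,210),(743,185),(528,552)],.085);print('mould',M[:,:2].round(4),np.linalg.norm(M[1]-M[0]),np.linalg.norm(M[2]-M[0]),'c',(M[1]+M[2])/2,an(M[1]-M[0])-90,an(M[2]-M[0]))
K=f([(560,247),(692,234),(575,506),(712,488)],.083);print('block',K[:,:2].round(4),'c',((K[1]+K[2])/2).round(4),an(K[1]-K[0])-90,an(K[2]-K[0]))
print('dot',f([(231,330)],.133),'hub',f([(219,411)],.08),f([(219,411)],.09))
g=lambda P,z:pix2pt(m,np.array(P)/3.3+[480-.35,20-.35],z)
T=g([(42,224),(460,48),(522,400),(140,550)],.016);print('tray',T[:,:2].round(4),'c',T.mean(0),np.linalg.norm(T-np.roll(T,-1,0),axis=1).round(3),an(T[1]-T[0])-90,an(T[2]-T[3])-90,an(T[3]-T[0]),an(T[2]-T[1]))
D=g([(192,262),(288,236),(320,462),(225,492)],.045);print('done',D[:,:2].round(4),'c',D.mean(0),np.linalg.norm(D-np.roll(D,-1,0),axis=1).round(3),an(D[3]-D[0]))
```

```text
[[ 0.4655 -0.0971]
 [ 0.4992  0.1228]
 [ 0.6122 -0.12  ]] 0.22250670452900106 0.14853924741188998 c [0.55570693 0.0014036  0.014     ] -8.709999999999994 -8.86
screws [[ 0.4794 -0.089   0.018 ]
 [ 0.5094  0.1086  0.018 ]
 [ 0.6037 -0.1085  0.018 ]]
mould [[0.5068 0.0353]
 [0.5168 0.0998]
 [0.6144 0.0183]] 0.06519603135047941 0.10890672658568974 c [0.5655898  0.05905608 0.085     ] -8.810000000000002 -8.98
block [[0.5221 0.0473]
 [0.5281 0.084 ]
 [0.6041 0.0352]
 [0.6091 0.076 ]] c [0.5661 0.0596 0.083 ] -9.269999999999996 -8.4
dot [[ 0.50137397 -0.04152622  0.133     ]] hub [[ 0.54730036 -0.05921876  0.08      ]] [[ 0.5424817  -0.05754029  0.09      ]]
tray [[0.3683 0.2114]
 [0.3465 0.3656]
 [0.4745 0.3841]
 [0.4938 0.2331]] c [0.42075285 0.29854596 0.016     ] [0.156 0.129 0.152 0.127] 8.040000000000006 7.269999999999996 9.8 8.24
done [[0.3929 0.2453]
 [0.3927 0.2785]
 [0.4709 0.284 ]
 [0.4728 0.2494]] c [0.43233184 0.26432005 0.045     ] [0.033 0.078 0.035 0.08 ] 2.94
```

The wrist picture was taken while the arm was still moving, so it is about 9 mm off in y. I'll hold still over the target and retake it.

Request:
send_rows --pt "0 0 0 0.03" --pt "0 0 0 0.0" --pt "0 0 0 0"

```text
time: 2.58
eef_pos: [0.4419, -0.0182, 0.3096]
orientation: [-3.137, -0.002, 1.272]
wrist_force: [-0.0, -0.3, -0.4]
opening: 0.0858
```

Run:
```python
from h import *
s=state();print(s['eef_pos'],s['orientation'],abs(s['joint_velocities']).max(),s['time'])
m=camera_model('wrist'); im=snapshot('wrist')[:,:,::-1]
import pickle; pickle.dump(m,open('m2.pkl','wb'))
cv2.imwrite('pics/w2.png',im)
c=im[200:345,255:455]
cv2.imwrite('pics/w2c.png',cv2.resize(cv2.convertScaleAbs(c,alpha=1.5),(800,580),interpolation=cv2.INTER_CUBIC))
c=im[20:200,480:640]
cv2.imwrite('pics/w2t.png',cv2.resize(cv2.convertScaleAbs(c,alpha=1.8),None,fx=3.3,fy=3.3,interpolation=cv2.INTER_CUBIC))
```

```text
[ 0.44193998 -0.01822963  0.30961858] [-3.13743702e+00 -2.40037154e-03  1.27238241e+00] 0.007818198767372586 2.575
```

View pics/w2c.png

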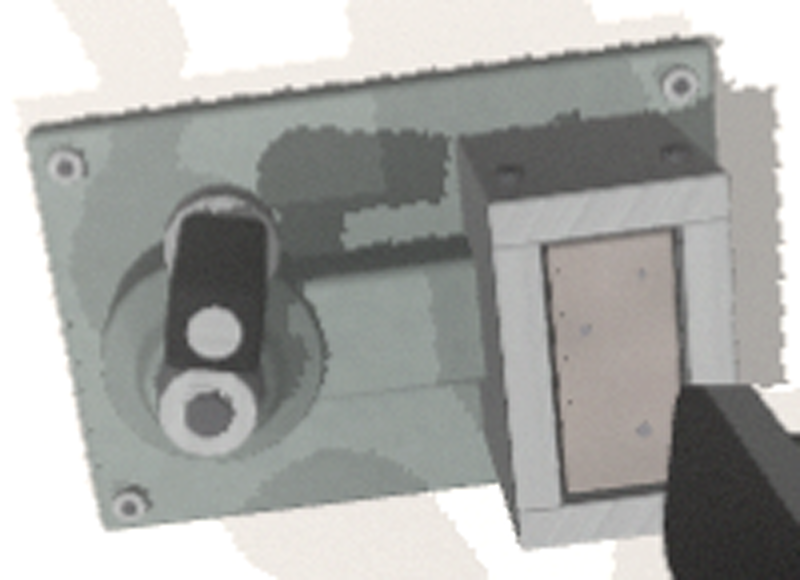

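View pics/w2t.png

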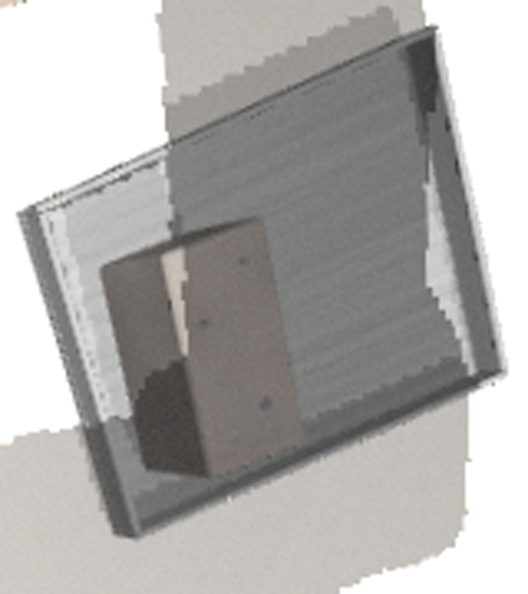

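Run:
```python
from h import *
import pickle
m=pickle.load(open('m2.pkl','rb')); f=lambda P,z:pix2pt(m,np.array(P)/4+[255-.37,200-.37],z)
an=lambda e:np.degrees(np.arctan2(e[1],e[0])).round(2)
B=f([(32,130),(715,42),(104,530)],.014); print(B[:,:2].round(4),np.linalg.norm(B[1]-B[0]),np.linalg.norm(B[2]-B[0]),'c',(B[1]+B[2])/2,an(B[1]-B[0])-90,an(B[2]-B[0]))
M=f([(490,205),(726,173),(522,548)],.085);print('mould',M[:,:2].round(4),np.linalg.norm(M[1]-M[0]),np.linalg.norm(M[2]-M[0]),'c',(M[1]+M[2])/2,an(M[1]-M[0])-90,an(M[2]-M[0]))
print('dot',f([(214,332)],.133),'hub',f([(208,412)],.08),f([(208,412)],.09))
print('edge handle low',an(np.diff(f([(163,363),(258,370)],.133),axis=0)[0]))
g=lambda P,z:pix2pt(m,np.array(P)/3.3+[480-.35,20-.35],z)
T=g([(20,212),(436,28),(504,374),(122,538)],.016);print('tray',T[:,:2].round(4),'c',T.mean(0),np.linalg.norm(T-np.roll(T,-1,0),axis=1).round(3),an(T[1]-T[0])-90,an(T[2]-T[3])-90,an(T[3]-T[0]),an(T[2]-T[1]))
D=g([(162,250),(262,217),(303,445),(208,476)],.045);print('done',D[:,:2].round(4),'c',D.mean(0),np.linalg.norm(D-np.roll(D,-1,0),axis=1).round(3),an(D[3]-D[0]),an(D[2]-D[1]))
```

```text
[[ 0.4619 -0.1035]
 [ 0.4986  0.1154]
 [ 0.6084 -0.1294]] 0.22193508644487464 0.14885242544790855 c [ 0.55352924 -0.00699121  0.014     ] -9.530000000000001 -10.02
mould [[0.5044 0.0276]
 [0.5147 0.0921]
 [0.6121 0.01  ]] 0.06530142976911336 0.10908031781260741 c [0.56337657 0.05103482 0.085     ] -9.0 -9.3
dot [[ 0.49862151 -0.04861376  0.133     ]] hub [[ 0.54385638 -0.06690744  0.08      ]] [[ 0.53913316 -0.06497154  0.09      ]]
edge handle low 68.29
tray [[0.3689 0.2055]
 [0.3498 0.359 ]
 [0.4752 0.3745]
 [0.4944 0.2236]] c [0.42206691 0.29065821 0.016     ] [0.155 0.126 0.152 0.127] 7.060000000000002 7.230000000000004 8.18 7.04
done [[0.3942 0.236 ]
 [0.3933 0.2705]
 [0.4723 0.2759]
 [0.4733 0.2414]] c [0.43325272 0.25596908 0.045     ] [0.035 0.079 0.034 0.079] 3.92 3.88
```

Both views agree: crank axis at (0.544,-0.066), handle at (0.498,-0.0485) at yaw 69°, mould at (0.564,0.052), tray at (0.422,0.291) at yaw about 7.3°. The sizes are right within 3 mm. Now I'll go to just above the handle.

Run:
```python
from h import *
rows([.4975,-.0485,.17],1.204,5)
```

```text
rows [[-0.063, 0.31, 0.698, 0.014], [-0.058, 0.311, 0.698, 0.014], [-0.054, 0.312, 0.698, 0.014], [-0.05, 0.312, 0.698, 0.014], [-0.046, 0.313, 0.698, 0.014]]
```

Request:
send_rows --pt "-0.06 0.31 0.7 0.014" --pt "-0.06 0.31 0.7 0.014" --pt "-0.05 0.31 0.7 0.014" --pt "-0.05 0.31 0.7 0.014" --pt "-0.05 0.31 0.6 0.014" --pt "0 0 0 0" --pt "0 0 0 0" --jaw 60

```text
time: 3.5
eef_pos: [0.498, -0.0554, 0.1703]
orientation: [-3.14, 0.001, 1.188]
wrist_force: [0.5, 0.7, -0.1]
opening: 0.0513
```

Run:
```python
from h import *
s=state();print(s['eef_pos'],s['orientation'],abs(s['joint_velocities']).max(),s['joint_pos'],s['time'])
rows([.4975,-.0485,.107],1.204,3)
cv2.imwrite('pics/w3.png',snapshot('wrist')[:,:,::-1])
```

```text
[ 0.49801695 -0.0553998   0.17028034] [-3.13955144e+00  1.04686175e-03  1.18839328e+00] 0.0074814481917371035 [ 0.5447045   0.46875355 -0.65535944  1.95779381  0.37849759  0.84098961
  0.87214822] 3.5
rows [[0.052, -0.025, 0.527, -0.005], [0.052, -0.025, 0.527, -0.005], [0.052, -0.025, 0.527, -0.005]]
```

View pics/w3.png

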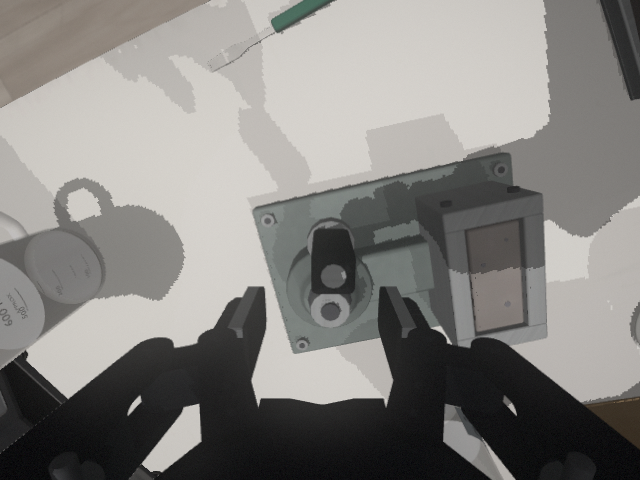

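The handle's top is at (333,268), slightly right of the finger midline (about 323). That agrees with the 6 mm correction already planned. Now I'll go down and grip.

Request:
send_rows --pt "0.07 -0.03 0.1 -0.005" --pt "0.08 -0.03 0.5 -0.01" --pt "0 -0.02 0.5 0" --pt "0 0 0.48 0" --pt "0 0 0 0"

```text
time: 4.18
eef_pos: [0.4988, -0.0476, 0.1093]
orientation: [3.136, 0.0, 1.206]
wrist_force: [0.1, -0.3, 0.1]
opening: 0.0509
```

Request:
send_rows --pt "0 0 0 0" --pt "0 0 0 0" --pt "0 0 0 0" --pt "0 0 0 0" --jaw 0 --newtons 60

```text
time: 4.68
eef_pos: [0.4987, -0.0484, 0.1108]
orientation: [3.135, 0.001, 1.205]
wrist_force: [1.1, 1.1, -6.3]
opening: 0.0236
```

Run:
```python
from h import *
s=state();print(s)
A=np.array([.5442,-.0664]); d=s['eef_pos'][:2]-A; print(np.linalg.norm(d),np.degrees(np.arctan2(d[1],d[0])),np.degrees(s['orientation'][2]))
cv2.imwrite('pics/w4.png',snapshot('wrist')[:,:,::-1])
```

```text
{'time': 4.675, 'joint_pos': array([ 0.47794298,  0.55744831, -0.59666516,  2.00097203,  0.47544815,
        0.71625533,  0.7909338 ]), 'joint_velocities': array([ 2.75256157e-03, -6.63956229e-04, -1.07840179e-03,  1.16695841e-03,
        4.45213893e-05, -2.54315131e-03,  9.14714538e-04]), 'tau': array([-1.31097841e-01, -4.97504890e+01, -7.85682589e+00, -1.85383719e+01,
       -6.40827930e-02,  1.77193140e-01,  3.44435277e-02]), 'eef_pos': array([ 0.49870362, -0.04837993,  0.11075575]), 'orientation': array([3.13508449e+00, 9.20534963e-04, 1.20453689e+00]), 'wrist_force': array([ 1.08188775,  1.05357419, -6.3313079 ]), 'moment': array([ 0.00546568, -0.16163056, -0.04664736]), 'opening': 0.023617236061285605}
0.048935093202360294 158.39261384090798 69.0148803454938
```

View pics/w4.png

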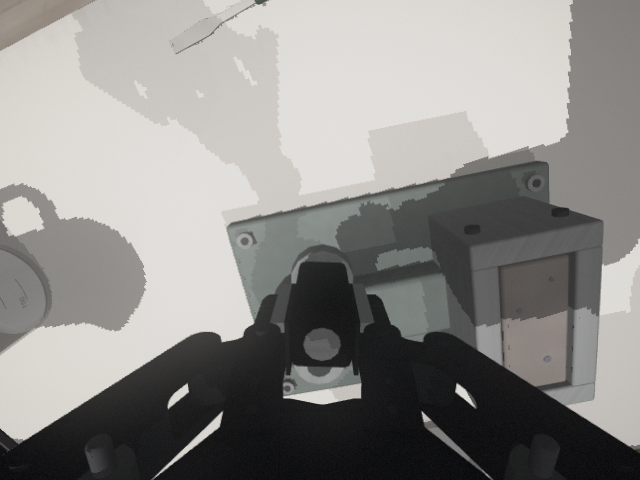

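The handle is gripped (opening 23.6 mm). The crank's axis lies 49 mm along the tool's +y, so clockwise is +x with a positive turn. I'll start with a short test arc.

Request:
send_rows --pt "0.12 0.006 0 0.1" --pt "0.12 0.006 0 0.1" --pt "0.12 0.006 0 0.1" --pt "0.12 0.006 0 0.1"

```text
time: 5.22
eef_pos: [0.5095, -0.0321, 0.1108]
orientation: [3.135, -0.002, 0.795]
wrist_force: [1.8, -0.4, -5.8]
opening: 0.023
```

```bash
cat >> h.py <<'E'
def cr(A=(.5442,-.0664),off=90):
    s=state(); d=s['eef_pos'][:2]-np.array(A); az=np.degrees(np.arctan2(d[1],d[0])); y=np.degrees(s['orientation'][2])
    print('t',s['time'],'p',s['eef_pos'].round(4),'r %.4f az %.1f yaw %.1f az-yaw %.1f (want %s) rotleft'%(np.linalg.norm(d),az,y,(az-y)%360,off),'F',s['wrist_force'].round(1),'M',s['moment'].round(2),'q',s['joint_pos'].round(2),'v',abs(s['joint_velocities']).max().round(3),'op',s['opening'].round(4))
E
python3 -c "
from h import *
cr()"
```

```text
Traceback (most recent call last):
  File "h.py", line 27, in cr
    print('t',s['time'],'p',s['eef_pos'].round(4),'r %.4f az %.1f yaw %.1f az-yaw %.1f (want %s) rotleft'%(np.linalg.norm(d),az,y,(az-y)%360,off),'F',s['wrist_force'].round(1),'M',s['moment'].round(2),'q',s['joint_pos'].round(2),'v',abs(s['joint_velocities']).max().round(3),'op',s['opening'].round(4))
                                                                                                                                                                                                                                                                                        ^^^^^^^^^^^^^^^^^^
AttributeError: 'float' object has no attribute 'round'
```

```bash
sed -i "s/s\['opening'\].round(4)/round(s['opening'],4)/; s/abs(s\['joint_velocities'\]).max().round(3)/round(float(abs(s['joint_velocities']).max()),3)/" h.py; python3 -c "
from h import *
cr()"
```

```text
t 5.225 p [ 0.5095 -0.0321  0.1108] r 0.0488 az 135.3 yaw 45.5 az-yaw 89.7 (want 90) rotleft F [ 1.8 -0.4 -5.8] M [-0.49 -0.21  0.16] q [ 0.37  0.55 -0.5   1.98  0.4   0.7   0.42] v 0.734 op 0.023
```

Request:
send_rows --pt "0.2 0.018 0 0.16" --pt "0.2 0.018 0 0.16" --pt "0.2 0.018 0 0.16" --pt "0.2 0.018 0 0.16" --pt "0.2 0.018 0 0.16" --pt "0.2 0.018 0 0.16"

```text
time: 5.98
eef_pos: [0.5549, -0.0187, 0.1108]
orientation: [3.136, -0.006, -0.189]
wrist_force: [2.1, -2.8, -4.8]
opening: 0.0233
```

```bash
python3 -c "
from h import *
cr()"
```

```text
t 5.975 p [ 0.5549 -0.0187  0.1108] r 0.0489 az 77.3 yaw -10.8 az-yaw 88.2 (want 90) rotleft F [ 2.1 -2.8 -4.8] M [-0.58  0.46  0.3 ] q [ 0.14  0.57 -0.24  1.88  0.21  0.72 -0.42] v 1.05 op 0.0233
```

Request:
send_rows --pt "0.205 0.018 0 0.17" --pt "0.205 0.018 0 0.17" --pt "0.205 0.018 0 0.17" --pt "0.205 0.018 0 0.17" --pt "0.205 0.018 0 0.17" --pt "0.205 0.018 0 0.17" --pt "0.205 0.018 0 0.17" --pt "0.205 0.018 0 0.17"

```text
time: 6.98
eef_pos: [0.5947, -0.0688, 0.1109]
orientation: [-3.14, -0.01, -1.585]
wrist_force: [0.1, -3.8, -3.7]
opening: 0.0233
```

```bash
python3 -c "
from h import *
cr()"
```

```text
t 6.975 p [ 0.5947 -0.0688  0.1109] r 0.0506 az -2.7 yaw -90.8 az-yaw 88.1 (want 90) rotleft F [ 0.1 -3.8 -3.7] M [0.26 0.55 0.33] q [-0.05  0.62  0.12  1.78 -0.08  0.75 -1.48] v 1.022 op 0.0233
```

Request:
send_rows --pt "0.2 0.018 0 0.17" --pt "0.2 0.018 0 0.17" --pt "0.2 0.018 0 0.17" --pt "0.2 0.018 0 0.17" --pt "0.2 0.018 0 0.17" --pt "0.0 0.0 0 0.0" --pt "0 0 0 0"

```text
time: 7.85
eef_pos: [0.5762, -0.1068, 0.1109]
orientation: [-3.134, -0.008, -2.456]
wrist_force: [-0.9, -3.3, -3.7]
opening: 0.0233
```

```bash
python3 -c "
from h import *
cr()
cv2.imwrite('pics/w5.png',snapshot('wrist')[:,:,::-1])"
```

```text
t 7.85 p [ 0.5762 -0.1068  0.1109] r 0.0515 az -51.7 yaw -140.7 az-yaw 89.0 (want 90) rotleft F [-0.9 -3.3 -3.7] M [ 0.27 -0.06  0.  ] q [-0.15  0.62  0.34  1.82 -0.28  0.75 -2.12] v 0.005 op 0.0233
```

View pics/w5.png

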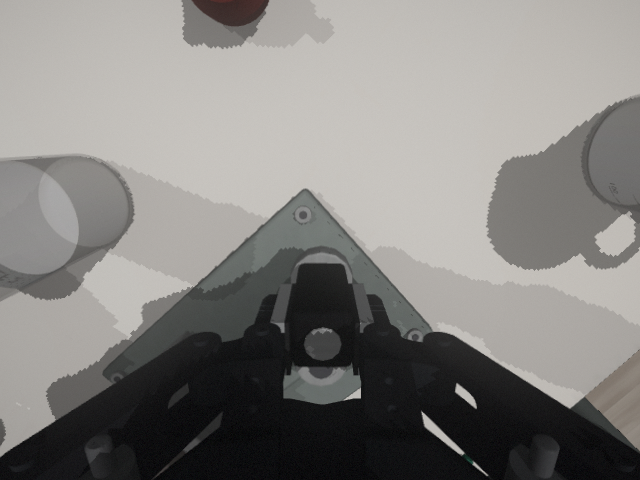

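The grip is still square, and a circle fit puts the axis at (0.545,-0.068) with r = 50 mm. Progress is about 3.86 rad. Next I'll release, lift, turn back by 3π/2 and regrasp.

Request:
send_rows --pt "0 0 0 0" --pt "0 0 0 0" --pt "0 0 0 0" --pt "0 0 -0.4 0" --pt "0 0 -0.6 0" --pt "0 0 -0.5 0" --pt "0 0 0 -0.15" --pt "0 0 0 -0.18" --pt "0 0 0 -0.18" --pt "0 0 0 -0.18" --jaw 60

```text
time: 9.15
eef_pos: [0.5806, -0.1044, 0.1819]
orientation: [-3.131, -0.01, -1.738]
wrist_force: [0.5, 0.1, 1.0]
opening: 0.0514
```

Request:
send_rows --pt "0 0 0 -0.18" --pt "0 0 0 -0.18" --pt "0 0 0 -0.18" --pt "0 0 0 -0.18" --pt "0 0 0 -0.18" --pt "0 0 0 -0.18" --pt "0 0 0 -0.18" --pt "0 0 0 -0.18" --pt "0 0 0 -0.18" --pt "0 0 0 -0.18"

```text
time: 10.4
eef_pos: [0.5839, -0.1084, 0.1954]
orientation: [3.118, -0.019, 0.121]
wrist_force: [-0.6, 0.3, 0.1]
opening: 0.0514
```

```bash
python3 -c "
from h import *
cr((.545,-.068))
rows([.5765,-.107,.17],2.256,10)"
```

```text
t 10.4 p [ 0.5839 -0.1084  0.1954] r 0.0561 az -46.1 yaw 6.9 az-yaw 307.0 (want 90) rotleft F [-0.6  0.3  0.1] M [-0.03  0.03 -0.01] q [ 0.27  0.49 -0.23  1.75  0.16  0.9   0.09] v 1.302 op 0.0514
rows [[-0.018, -0.006, 0.063, -0.214], [-0.016, -0.009, 0.063, -0.214], [-0.014, -0.013, 0.063, -0.214], [-0.011, -0.015, 0.063, -0.214], [-0.008, -0.017, 0.063, -0.214], [-0.004, -0.018, 0.063, -0.214], [0.0, -0.019, 0.063, -0.214], [0.004, -0.018, 0.063, -0.214], [0.008, -0.017, 0.063, -0.214], [0.012, -0.015, 0.063, -0.214]]
```

Request:
send_rows --pt "0 0 0 -0.18" --pt "0 0 0 -0.18" --pt "0 0 0 -0.18" --pt "0 0 0 -0.18" --pt "0 0 0 -0.18" --pt "0 0 0 -0.18" --pt "0 0 0 -0.18" --pt "0 0 0 -0.18" --pt "0 0 0 -0.18" --pt "0 0 0 -0.18"

```text
time: 11.65
eef_pos: [0.5862, -0.1156, 0.2076]
orientation: [3.128, 0.048, 1.975]
wrist_force: [0.0, -0.2, -0.3]
opening: 0.0511
```

```bash
python3 -c "
from h import *
cr((.545,-.068))
rows([.5765,-.107,.17],2.256,3)
s=state();print(s['orientation'])"
```

```text
t 11.65 p [ 0.5862 -0.1156  0.2076] r 0.0630 az -49.1 yaw 113.2 az-yaw 197.7 (want 90) rotleft F [ 0.  -0.2 -0.3] M [0.07 0.04 0.05] q [ 0.57  0.55 -0.64  1.72  0.44  0.98  1.73] v 1.308 op 0.0511
rows [[0.098, -0.046, 0.313, -0.094], [0.102, -0.037, 0.313, -0.094], [0.105, -0.027, 0.313, -0.094]]
[3.12848189 0.04833201 1.97523202]
```

Request:
send_rows --pt "0.1 -0.05 0.2 -0.09" --pt "0.1 -0.04 0.2 -0.09" --pt "0.1 -0.03 0.2 -0.06" --pt "0.0 0.0 0 0" --pt "0 0 0 0"

```text
time: 12.28
eef_pos: [0.5785, -0.1123, 0.1875]
orientation: [-3.141, 0.06, 2.219]
wrist_force: [0.5, 0.2, 0.3]
opening: 0.0514
```

```bash
python3 -c "
from h import *
cr((.545,-.068))
rows([.5765,-.107,.17],2.256,2)
s=state();print(s['orientation'])
m=camera_model('wrist');im=snapshot('wrist')
cv2.imwrite('pics/w6.png',im[:,:,::-1])
print(proj(m,[[.5763,-.1068,.133]]))"
```

```text
t 12.275 p [ 0.5785 -0.1123  0.1875] r 0.0555 az -53.0 yaw 127.2 az-yaw 179.9 (want 90) rotleft F [0.5 0.2 0.3] M [ 0.02  0.01 -0.01] q [ 0.59  0.57 -0.68  1.76  0.5   0.94  1.92] v 0.006 op 0.0514
rows [[0.068, 0.021, 0.219, -0.018], [0.068, 0.022, 0.219, -0.018]]
[-3.14069761  0.06018975  2.21942384]
[[336.7582829  269.58644494]]
```

View pics/w6.png

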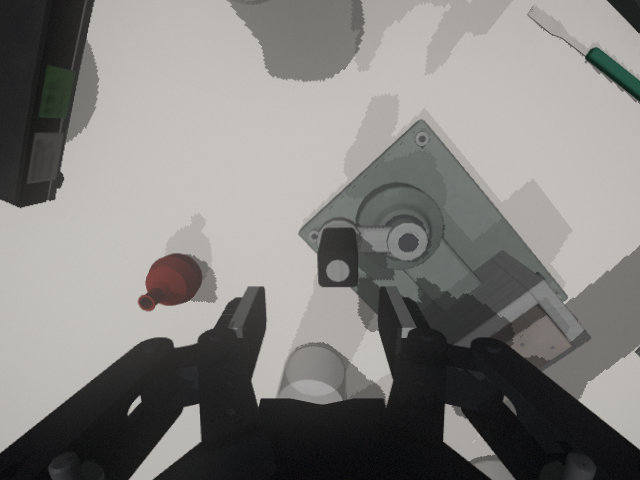

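The handle's top is at (337,270), and it projects where I predicted. The tool has picked up a 3.4° tilt from the fast turning, so I'll allow for that on the way down.

Request:
send_rows --pt "0.12 0.03 0.2 -0.03" --pt "0.1 0.01 0.35 0.0" --pt "0.02 0.0 0.35 0" --pt "0 0 0 0" --pt "0 0 0 0"

```text
time: 12.95
eef_pos: [0.5746, -0.1051, 0.1481]
orientation: [-3.138, 0.06, 2.251]
wrist_force: [-0.3, -0.5, -0.1]
opening: 0.0512
```

```bash
python3 -c "
from h import *
cr((.545,-.068))
rows([.5762,-.1068,.111],2.256,1)
s=state();print(s['orientation'])"
```

```text
t 12.95 p [ 0.5746 -0.1051  0.1481] r 0.0475 az -51.4 yaw 129.0 az-yaw 179.7 (want 90) rotleft F [-0.3 -0.5 -0.1] M [0.02 0.02 0.05] q [ 0.57  0.62 -0.66  1.8   0.55  0.87  1.89] v 0.009 op 0.0512
rows [[-0.057, 0.004, 0.927, -0.005]]
[-3.13799652  0.0597184   2.25076005]
```

Request:
send_rows --pt "0 0 0.45 0" --pt "0 0 0.45 0.0" --pt "0 0.0 0.05 0" --pt "0 0 0 0"

```text
time: 13.45
eef_pos: [0.576, -0.1074, 0.1072]
orientation: [-3.138, 0.06, 2.25]
wrist_force: [0.2, -0.4, 0.2]
opening: 0.0512
```

Request:
send_rows --pt "0 0 0 0" --pt "0 0 0 0" --pt "0 0 0 0" --pt "0 0 0 0" --jaw 0

```text
time: 13.95
eef_pos: [0.5763, -0.1073, 0.1079]
orientation: [-3.139, 0.059, 2.248]
wrist_force: [2.2, -1.6, -1.3]
opening: 0.0241
```

```bash
python3 -c "
from h import *
cr((.545,-.068))
s=state();print(s['orientation'])"
```

```text
t 13.95 p [ 0.5763 -0.1073  0.1079] r 0.0503 az -51.4 yaw 128.8 az-yaw 179.7 (want 90) rotleft F [ 2.2 -1.6 -1.3] M [1.09 0.79 0.12] q [ 0.54  0.67 -0.62  1.81  0.6   0.81  1.85] v 0.003 op 0.0241
[-3.13867743  0.05893872  2.2484372 ]
```

Request:
send_rows --pt "0.006 -0.12 0 0.1" --pt "0.006 -0.12 0 0.1" --pt "0.006 -0.12 0 0.1" --pt "0.006 -0.12 0 0.1"

```text
time: 14.45
eef_pos: [0.5573, -0.1168, 0.1079]
orientation: [3.125, 0.055, 1.835]
wrist_force: [1.3, -0.3, 1.8]
opening: 0.0239
```

```bash
python3 -c "
from h import *
cr((.545,-.068))
s=state();print(s['orientation'])"
```

```text
t 14.45 p [ 0.5573 -0.1168  0.1079] r 0.0503 az -75.8 yaw 105.1 az-yaw 179.0 (want 90) rotleft F [ 1.3 -0.3  1.8] M [1.29 1.13 0.18] q [ 0.5   0.63 -0.53  1.86  0.52  0.76  1.51] v 0.687 op 0.0239
[3.12456434 0.05453278 1.83490631]
```

Request:
send_rows --pt "0.017 -0.195 0 0.165" --pt "0.017 -0.195 0 0.165" --pt "0.017 -0.195 0 0.165" --pt "0.017 -0.195 0 0.165" --pt "0.017 -0.195 0 0.165" --pt "0.017 -0.195 0 0.165" --pt "0.017 -0.195 0 0.165"

```text
time: 15.32
eef_pos: [0.5052, -0.0986, 0.1076]
orientation: [3.086, 0.006, 0.644]
wrist_force: [1.0, 0.7, 0.5]
opening: 0.0234
```

```bash
python3 -c "
from h import *
cr((.545,-.068))
s=state();print(s['orientation'])"
```

```text
t 15.325 p [ 0.5052 -0.0986  0.1076] r 0.0502 az -142.4 yaw 36.9 az-yaw 180.7 (want 90) rotleft F [1.  0.7 0.5] M [0.55 0.58 0.18] q [ 0.28  0.51 -0.25  2.01  0.29  0.63  0.47] v 1.222 op 0.0234
[3.08566805 0.00595626 0.64432331]
```

Request:
send_rows --pt "0.017 -0.2 0 0.165" --pt "0.017 -0.2 0 0.165" --pt "0.017 -0.2 0 0.165" --pt "0.017 -0.2 0 0.165" --pt "0.017 -0.2 0 0.165" --pt "0.017 -0.2 0 0.165" --pt "0.017 -0.2 0 0.165" --pt "0.017 -0.2 0 0.165" --pt "0.017 -0.2 0 0.165" --pt "0.01 -0.12 0 0.1"

```text
time: 16.58
eef_pos: [0.5169, -0.0269, 0.1069]
orientation: [3.131, -0.056, -0.978]
wrist_force: [5.9, -3.3, -1.9]
opening: 0.0233
```

```bash
python3 -c "
from h import *
cr((.545,-.068))
s=state();print(s['orientation'])"
```

```text
t 16.575 p [ 0.5169 -0.0269  0.1069] r 0.0498 az 124.3 yaw -56.0 az-yaw 180.3 (want 90) rotleft F [ 5.9 -3.3 -1.9] M [1.87 1.41 0.33] q [-0.2   0.51  0.16  2.01 -0.04  0.61 -1.  ] v 0.681 op 0.0233
[ 3.1310632  -0.05596773 -0.97788698]
```

Request:
send_rows --pt "0.015 -0.18 0 0.15" --pt "0.015 -0.18 0 0.15" --pt "0.01 -0.12 0 0.1" --pt "0.01 -0.1 0 0.08" --pt "0.005 -0.07 0 0.06" --pt "0.005 -0.07 0 0.06"

```text
time: 17.32
eef_pos: [0.5456, -0.0185, 0.1072]
orientation: [-3.119, -0.05, -1.597]
wrist_force: [3.5, -3.0, -5.1]
opening: 0.0237
```

```bash
python3 -c "
from h import *
cr((.545,-.068))
s=state();print(s['orientation'])"
```

```text
t 17.325 p [ 0.5456 -0.0185  0.1072] r 0.0495 az 89.3 yaw -91.5 az-yaw 180.8 (want 90) rotleft F [ 3.5 -3.  -5.1] M [1.58 0.09 0.33] q [-0.33  0.56  0.32  1.95 -0.19  0.65 -1.5 ] v 0.381 op 0.0237
[-3.1185145  -0.05030505 -1.59691942]
```

Request:
send_rows --pt "0.003 -0.07 0 0.055" --pt "0.003 -0.06 0 0.05" --pt "0.003 -0.06 0 0.05"

```text
time: 17.7
eef_pos: [0.5503, -0.0187, 0.1071]
orientation: [-3.119, -0.048, -1.746]
wrist_force: [-6.1, -3.5, 11.5]
opening: 0.023
```

```bash
python3 -c "
from h import *
cr((.545,-.068))"
```

```text
t 17.7 p [ 0.5503 -0.0187  0.1071] r 0.0495 az 83.9 yaw -100.0 az-yaw 183.9 (want 90) rotleft F [-6.1 -3.5 11.5] M [1.19 3.58 3.58] q [-0.35  0.58  0.36  1.93 -0.23  0.67 -1.61] v 0.274 op 0.023
```

Request:
send_rows --pt "0.003 -0.06 0 0.04" --pt "0.003 -0.06 0 0.04" --pt "0.003 -0.06 0 0.04"

```text
time: 18.08
eef_pos: [0.5485, -0.0181, 0.107]
orientation: [-3.132, -0.049, -1.847]
wrist_force: [-8.4, -5.2, 6.3]
opening: 0.0234
```

```bash
python3 -c "
from h import *
cr((.545,-.068))"
```

```text
t 18.075 p [ 0.5485 -0.0181  0.107 ] r 0.0500 az 86.0 yaw -105.8 az-yaw 191.8 (want 90) rotleft F [-8.4 -5.2  6.3] M [2.31 0.86 4.56] q [-0.37  0.59  0.39  1.92 -0.25  0.69 -1.69] v 0.195 op 0.0234
```

The stop is felt: the moment rises while the position stays put. I'll press once more along the tangent without turning, then release.

Request:
send_rows --pt "0 -0.12 0 -0.04" --pt "0 -0.15 0 -0.04" --pt "0 -0.15 0 0"

```text
time: 18.45
eef_pos: [0.5507, -0.0187, 0.1068]
orientation: [3.118, -0.05, -1.752]
wrist_force: [-19.8, 1.5, 20.4]
opening: 0.0237
```

```bash
python3 -c "
from h import *
cr((.545,-.068))"
```

```text
t 18.45 p [ 0.5507 -0.0187  0.1068] r 0.0496 az 83.4 yaw -100.4 az-yaw 183.8 (want 90) rotleft F [-19.8   1.5  20.4] M [2.26 3.16 0.69] q [-0.34  0.6   0.36  1.89 -0.23  0.73 -1.61] v 0.131 op 0.0237
```

Request:
send_rows --pt "0 0 0 0" --pt "0 0 0 0" --pt "0 0 0 0" --jaw 60

```text
time: 18.82
eef_pos: [0.551, -0.0179, 0.1072]
orientation: [3.119, -0.049, -1.75]
wrist_force: [0.0, -0.1, 0.7]
opening: 0.0512
```

```bash
cat >> h.py <<'E'
def tilt():
    from scipy.spatial.transform import Rotation as Ro
    s=state(); z=Ro.from_euler('xyz',s['orientation']).as_matrix()[:,2]; print('tilt world',z[:2].round(4),'rpy',s['orientation'].round(4))
E
python3 -c "
from h import *
cr((.545,-.068));tilt()"
```

```text
t 18.825 p [ 0.551  -0.0179  0.1072] r 0.0504 az 83.2 yaw -100.2 az-yaw 183.4 (want 90) rotleft F [ 0.  -0.1  0.7] M [ 0.06 -0.04 -0.01] q [-0.34  0.6   0.36  1.89 -0.23  0.73 -1.61] v 0.003 op 0.0512
tilt world [-0.0312 -0.0444] rpy [ 3.1188 -0.0493 -1.7496]
```

Request:
send_rows --pt "0 0 -0.3 0" --pt "0 0 -0.5 0" --pt "0 0 -0.7 0" --pt "0 0 -0.7 0" --pt "0 0 -0.3 0" --pt "0 0 0 0" --pt "0 0 0 0"

```text
time: 19.7
eef_pos: [0.5551, -0.0135, 0.2123]
orientation: [3.121, -0.05, -1.75]
wrist_force: [-0.5, -0.1, -0.5]
opening: 0.0511
```

```bash
python3 -c "
from h import *
cr((.545,-.068));tilt()
m=camera_model('wrist');import pickle;pickle.dump(m,open('m7.pkl','wb'))
im=snapshot('wrist')
cv2.imwrite('pics/w7.png',im[:,:,::-1])
im=snapshot('side')[:,:,::-1][180:360,270:430]
cv2.imwrite('pics/s7.png',cv2.resize(im,None,fx=3.3,fy=3.3,interpolation=cv2.INTER_CUBIC))
"
```

```text
t 19.7 p [ 0.5551 -0.0135  0.2123] r 0.0554 az 79.5 yaw -100.3 az-yaw 179.8 (want 90) rotleft F [-0.5 -0.1 -0.5] M [0.08 0.01 0.01] q [-0.4   0.45  0.42  1.82 -0.16  0.94 -1.67] v 0.001 op 0.0511
tilt world [-0.0288 -0.0452] rpy [ 3.1213 -0.0497 -1.7497]
```

View pics/w7.png

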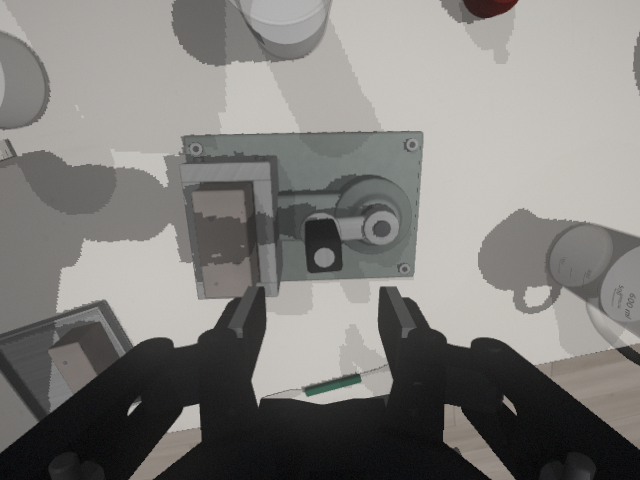

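View pics/s7.png

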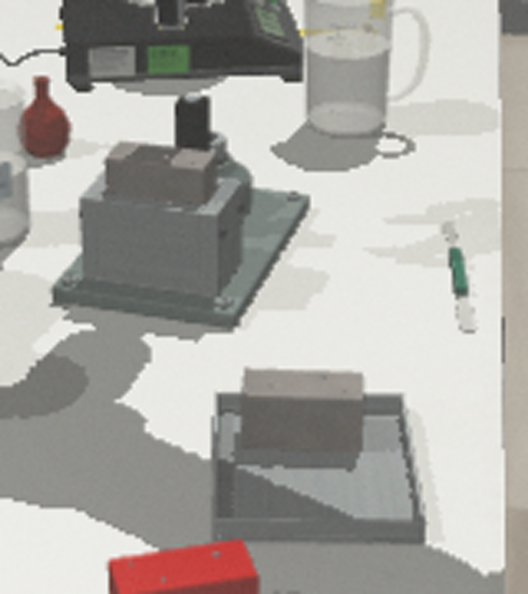

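The block now stands proud of the mould in both views, at about (222,240) in the wrist picture, and the handle is beside the block. Before grasping I'll test whether a quick turn with a slow return takes out the 3° tool tilt.

Request:
send_rows --pt "0 0 -0.1 0.18" --pt "0 0 0 0.18" --pt "0 0 0 0.18" --pt "0 0 0 0" --pt "0 0 0 0"

```text
time: 20.42
eef_pos: [0.5528, -0.0139, 0.2125]
orientation: [-3.137, -0.059, -2.302]
wrist_force: [-0.4, -0.2, -1.2]
opening: 0.0515
```

```bash
python3 -c "
from h import *
tilt();cr()
import pickle
m=pickle.load(open('m7.pkl','rb'))
d=pix2pt(m,[(324,258)],.133)[0];h=pix2pt(m,[(381,228)],.079)[0];print(d,h,np.degrees(np.arctan2(d[1]+.068,d[0]-.545)))
im=cv2.imread('pics/w7.png')[130:305,170:430]
cv2.imwrite('pics/w7c.png',cv2.resize(cv2.convertScaleAbs(im,alpha=1.6),None,fx=3,fy=3,interpolation=cv2.INTER_CUBIC))
im=cv2.imread('pics/w7.png')[290:420,0:180]
cv2.imwrite('pics/w7t.png',cv2.resize(cv2.convertScaleAbs(im,alpha=1.6),None,fx=4,fy=4,interpolation=cv2.INTER_CUBIC))
"
```

```text
tilt world [-0.0362 -0.047 ] rpy [-3.1371 -0.0592 -2.3022]
t 20.425 p [ 0.5528 -0.0139  0.2125] r 0.0532 az 80.7 yaw -131.9 az-yaw 212.6 (want 90) rotleft F [-0.4 -0.2 -1.2] M [ 0.07 -0.02 -0.05] q [-0.5   0.47  0.55  1.82 -0.24  0.96 -2.15] v 0.006 op 0.0515
[ 0.54958505 -0.01770308  0.133     ] [ 0.54513511 -0.06706199  0.079     ] 84.79133011782454
```

View pics/w7c.png

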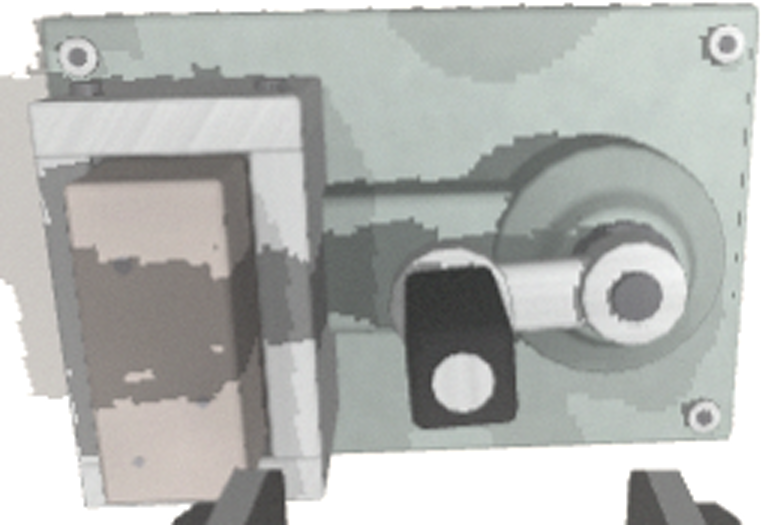

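```bash
python3 -c "
from h import *
import pickle
m=pickle.load(open('m7.pkl','rb'))
P=pix2pt(m,np.array([(67,183),(220,183),(100,500)])/3+[170-.33,130-.33],.114);print(P)
print('L',np.linalg.norm(P[2]-P[0]),np.linalg.norm(P[1]-P[0]),'c',(P[1]+P[2])/2)
rows([.46,.25,.25],-1.735,9)
"
```

```text
[[0.60645148 0.06028683 0.114     ]
 [0.60008331 0.02718797 0.114     ]
 [0.52993647 0.07507839 0.114     ]]
L 0.0779316201513566 0.03370591049501829 c [0.56500989 0.05113318 0.114     ]
rows [[-0.373, 0.681, -0.104, -0.063], [-0.415, 0.657, -0.104, -0.063], [-0.456, 0.629, -0.104, -0.063], [-0.495, 0.599, -0.104, -0.063], [-0.531, 0.567, -0.104, -0.063], [-0.566, 0.532, -0.104, -0.063], [-0.599, 0.495, -0.104, -0.063], [-0.629, 0.457, -0.104, -0.063], [-0.656, 0.416, -0.104, -0.063]]
```

The block is at (0.565,0.051), which agrees with the jack geometry, and the crank reads about 7.78 rad. I'll go over the tray for a clean look at it and check the tilt drift.

Request:
send_rows --pt "-0.37 0.68 -0.1 -0.06" --pt "-0.42 0.66 -0.1 -0.06" --pt "-0.46 0.63 -0.1 -0.06" --pt "-0.5 0.6 -0.1 -0.06" --pt "-0.53 0.57 -0.1 -0.06" --pt "-0.57 0.53 -0.1 -0.06" --pt "-0.6 0.5 -0.1 -0.06" --pt "-0.63 0.46 -0.1 -0.06" --pt "0 0 0 0" --pt "0 0 0 0"

```text
time: 21.68
eef_pos: [0.4673, 0.2275, 0.2359]
orientation: [3.116, -0.055, -1.781]
wrist_force: [-0.7, 0.1, -0.2]
opening: 0.0513
```

```bash
python3 -c "
from h import *
cr();tilt()
m=camera_model('wrist');import pickle;pickle.dump(m,open('m8.pkl','wb'))
im=snapshot('wrist')
cv2.imwrite('pics/w8.png',im[:,:,::-1])
"
```

```text
t 21.675 p [0.4673 0.2275 0.2359] r 0.3038 az 104.7 yaw -102.0 az-yaw 206.7 (want 90) rotleft F [-0.7  0.1 -0.2] M [ 0.04 -0.06  0.03] q [-0.85  0.37  0.38  1.86 -0.13  1.   -2.2 ] v 0.016 op 0.0513
tilt world [-0.0365 -0.048 ] rpy [ 3.1158 -0.0546 -1.7806]
```

View pics/w8.png

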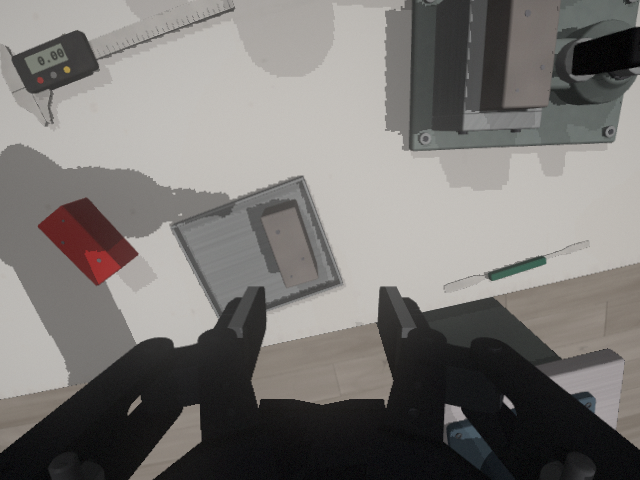

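```bash
python3 -c "
from h import *
im=cv2.imread('pics/w8.png')[165:325,160:355]
cv2.imwrite('pics/w8c.png',cv2.resize(cv2.convertScaleAbs(im,alpha=1.5),None,fx=3.7,fy=3.7,interpolation=cv2.INTER_CUBIC))
"
```

```text
(no output)
```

View pics/w8c.png

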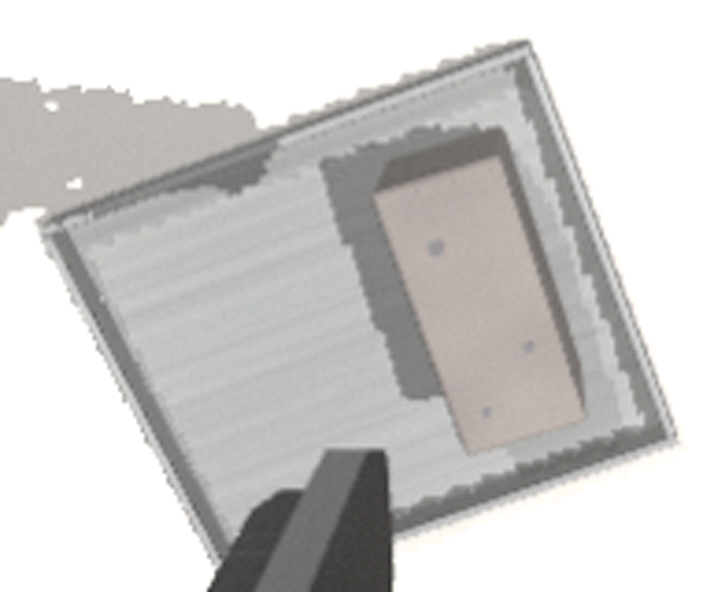

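```bash
python3 -c "
from h import *
import pickle
m=pickle.load(open('m8.pkl','rb'))
an=lambda e:np.degrees(np.arctan2(e[1],e[0])).round(2)
g=lambda P,z:pix2pt(m,np.array(P)/3.7+[160-.36,165-.36],z)
T=g([(42,220),(530,43),(678,440),(208,562)],.016);print('tray',T[:,:2].round(4),np.linalg.norm(T-np.roll(T,-1,0),axis=1).round(3),'c',(T[0]+T[2])/2,an(T[0]-T[1])-90,an(T[1]-T[2]),an(T[0]-T[3]))
D=g([(375,192),(505,155),(583,415),(468,455)],.045);print('done',D[:,:2].round(4),np.linalg.norm(D-np.roll(D,-1,0),axis=1).round(3),'c',D.mean(0),an(D[0]-D[3]),an(D[1]-D[2]),an(D[0]-D[1])-90)
B=pix2pt(m,[(503,105),(551,105)],.114);print('block near end',B,an(B[0]-B[1])-90)
"
```

```text
tray [[0.4793 0.3745]
 [0.4977 0.2288]
 [0.3703 0.2117]
 [0.3633 0.3626]] [0.147 0.129 0.151 0.117] c [0.4247892  0.29310343 0.016     ] 7.189999999999998 7.65 5.9
done [[0.4727 0.2759]
 [0.4748 0.2407]
 [0.3984 0.2366]
 [0.3939 0.2705]] [0.035 0.077 0.034 0.079] c [0.43495057 0.25592729 0.045     ] 3.89 3.07 3.4399999999999977
block near end [[0.52992584 0.07448098 0.114     ]
 [0.52300529 0.03832295 0.114     ]] -10.840000000000003
```

The tray is at (0.423,0.292) with yaw 7.3°. The finished block is at (0.434,0.256) with yaw about 3.7°. I'll place the block at about (0.421,0.330) with yaw about 4.5°. First I'll go back over the block.

```bash
python3 -c "
from h import *
rows([.565,.051,.175],-1.735,7)
"
```

```text
rows [[0.544, -0.473, 0.218, -0.007], [0.547, -0.469, 0.218, -0.007], [0.55, -0.466, 0.218, -0.007], [0.554, -0.462, 0.218, -0.007], [0.557, -0.459, 0.218, -0.007], [0.56, -0.455, 0.218, -0.007], [0.563, -0.451, 0.218, -0.007]]
```

Request:
send_rows --pt "0.54 -0.47 0.2 -0.007" --pt "0.55 -0.47 0.2 -0.007" --pt "0.55 -0.47 0.2 -0.007" --pt "0.55 -0.46 0.2 -0.007" --pt "0.56 -0.46 0.2 -0.007" --pt "0.56 -0.46 0.2 -0.007" --pt "0.4 -0.3 0.1 0" --pt "0 0 0 0" --pt "0 0 0 0"

```text
time: 22.85
eef_pos: [0.5619, 0.0413, 0.1868]
orientation: [3.114, -0.056, -1.747]
wrist_force: [-0.7, 0.4, -0.0]
opening: 0.0514
```

```bash
python3 -c "
from h import *
cr();tilt()
rows([.565,.051,.14],-1.735,3)
m=camera_model('wrist')
cv2.imwrite('pics/w9.png',snapshot('wrist')[:,:,::-1])
print(proj(m,[[.565,.051,.114]]))
"
```

```text
t 22.85 p [0.5619 0.0413 0.1868] r 0.1092 az 80.6 yaw -100.1 az-yaw 180.7 (want 90) rotleft F [-0.7  0.4 -0. ] M [ 0.09 -0.02 -0.01] q [-0.48  0.5   0.41  1.8  -0.18  0.92 -1.75] v 0.011 op 0.0514
tilt world [-0.0374 -0.0504] rpy [ 3.1135 -0.0562 -1.7466]
rows [[-0.084, -0.011, 0.39, -0.004], [-0.084, -0.011, 0.39, -0.004], [-0.084, -0.012, 0.39, -0.004]]
[[299.84091027 252.4689761 ]]
```

View pics/w9.png

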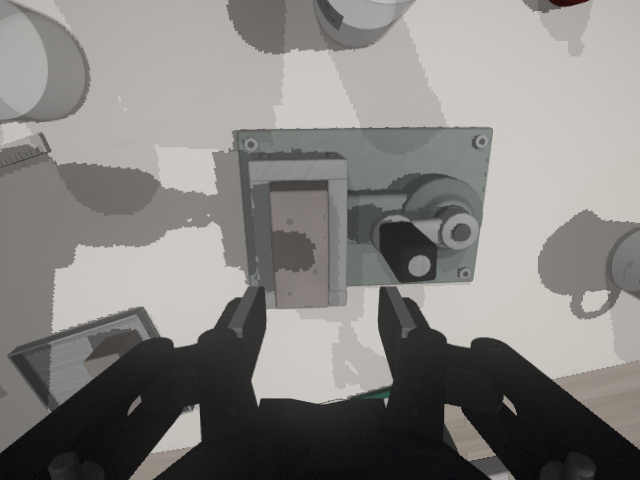

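The block's top is centred at (300,248), matching the projection. The handle is beside it at (415,255), with about 15 mm of finger clearance. Next I'll work out the descent with the tilt included.

```bash
cat >> h.py <<'E'
def step(target,yaw):
    from scipy.spatial.transform import Rotation as Ro
    s=state(); R=Ro.from_euler('xyz',s['orientation']).as_matrix()
    print('total units',(R.T@(np.array(target)-s['eef_pos'])/.04).round(3),'turn',round(-(yaw-s['orientation'][2]),3))
E
python3 -c "
from h import *
step([.565,.051,.14],-1.735)
step([.565,.051,.102],-1.735)
"
```

```text
total units [-0.32  -0.065  1.155] turn -0.011
total units [-0.373 -0.092  2.103] turn -0.011
```

Request:
send_rows --pt "-0.15 -0.03 0.2 -0.01" --pt "-0.15 -0.03 0.4 0" --pt "-0.05 0 0.4 0" --pt "0 0 0.15 0" --pt "0 0 0 0"

```text
time: 23.52
eef_pos: [0.5637, 0.0562, 0.1358]
orientation: [3.111, -0.056, -1.731]
wrist_force: [-0.0, -0.5, -0.0]
opening: 0.0512
```

```bash
python3 -c "
from h import *
tilt()
step([.565,.051,.102],-1.735)
m=camera_model('wrist')
cv2.imwrite('pics/w10.png',snapshot('wrist')[:,:,::-1])
"
```

```text
tilt world [-0.0393 -0.0499] rpy [ 3.1108 -0.0556 -1.7311]
total units [ 0.075 -0.078  0.85 ] turn 0.004
```

View pics/w10.png

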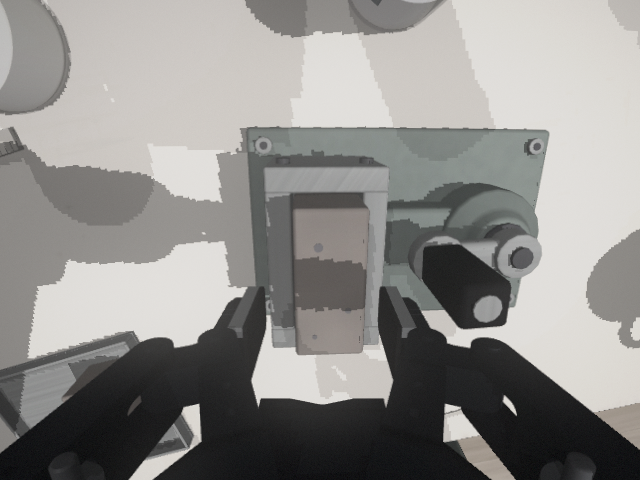

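The right knuckle would pass close to the handle, so I'll narrow the jaw to 52% (about 44 mm), centre, then go down.

Request:
send_rows --pt "0.05 -0.05 0 0" --pt "0.04 -0.03 0 0" --pt "0 0 0.1 0" --pt "0 0 0 0" --jaw 52

```text
time: 24.08
eef_pos: [0.5675, 0.051, 0.1333]
orientation: [3.114, -0.055, -1.732]
wrist_force: [0.3, 0.3, -0.0]
opening: 0.0443
```

```bash
python3 -c "
from h import *
tilt()
step([.565,.051,.102],-1.735)
cv2.imwrite('pics/w11.png',snapshot('wrist')[:,:,::-1])
"
```

```text
tilt world [-0.0364 -0.0495] rpy [ 3.1136 -0.0547 -1.7323]
total units [-0.033  0.04   0.783] turn 0.003
```

View pics/w11.png

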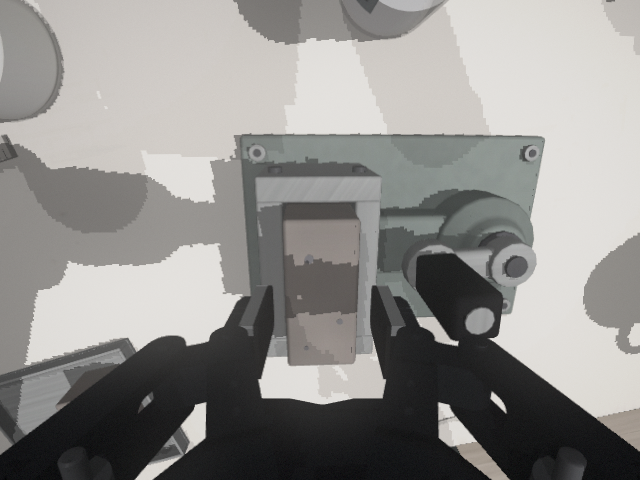

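Request:
send_rows --pt "-0.04 0.03 0.2 0" --pt "0 0 0.2 0" --pt "0 0 0.1 0"

```text
time: 24.5
eef_pos: [0.5658, 0.0522, 0.1121]
orientation: [3.114, -0.054, -1.732]
wrist_force: [-0.3, 0.6, 0.1]
opening: 0.0443
```

```bash
python3 -c "
from h import *
tilt()
step([.565,.051,.102],-1.735)
cv2.imwrite('pics/w12.png',snapshot('wrist')[:,:,::-1])
"
```

```text
tilt world [-0.036  -0.0492] rpy [ 3.1139 -0.0544 -1.7319]
total units [0.018 0.009 0.255] turn 0.003
```

View pics/w12.png

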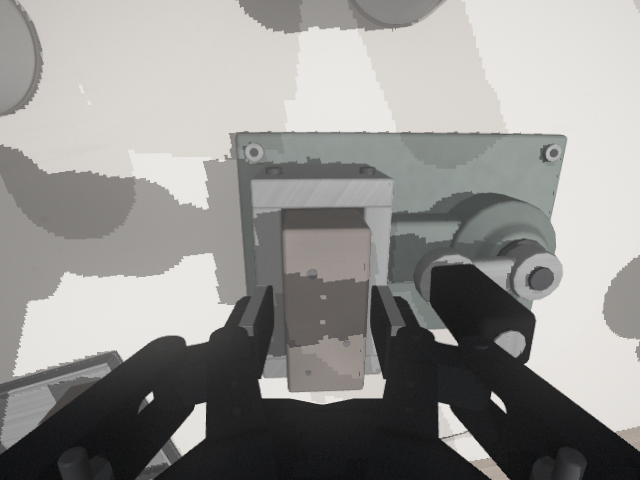

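Request:
send_rows --pt "0.02 0.01 0.06 0" --pt "0.01 0 0.06 0" --pt "0 0 0 0"

```text
time: 24.92
eef_pos: [0.5648, 0.0506, 0.1067]
orientation: [3.113, -0.055, -1.732]
wrist_force: [0.5, -0.7, -0.3]
opening: 0.0447
```

```bash
python3 -c "
from h import *
tilt()
step([.565,.051,.105],-1.735);cr()
"
```

```text
tilt world [-0.0366 -0.0495] rpy [ 3.1134 -0.0548 -1.732 ]
total units [-0.014 -0.004  0.041] turn 0.003
t 24.925 p [0.5648 0.0506 0.1067] r 0.1188 az 80.0 yaw -99.2 az-yaw 179.2 (want 90) rotleft F [ 0.5 -0.7 -0.3] M [ 0.   -0.08  0.03] q [-0.46  0.62  0.36  1.84 -0.23  0.77 -1.72] v 0.004 op 0.0447
```

No contact so far. I'll close on the block.

Request:
send_rows --pt "0 0 0 0" --pt "0 0 0 0" --pt "0 0 0 0" --pt "0 0 0 0" --jaw 0 --newtons 45

```text
time: 25.42
eef_pos: [0.5649, 0.0507, 0.1071]
orientation: [3.114, -0.054, -1.732]
wrist_force: [-0.3, 0.6, -0.0]
opening: 0.0353
```

```bash
python3 -c "
from h import *
tilt();cr()
cv2.imwrite('pics/w13.png',snapshot('wrist')[:,:,::-1])
"
```

```text
tilt world [-0.0363 -0.0492] rpy [ 3.1136 -0.0544 -1.732 ]
t 25.425 p [0.5649 0.0507 0.1071] r 0.1189 az 80.0 yaw -99.2 az-yaw 179.2 (want 90) rotleft F [-0.3  0.6 -0. ] M [ 0.07 -0.   -0.01] q [-0.46  0.62  0.36  1.84 -0.23  0.77 -1.72] v 0.002 op 0.0353
```

View pics/w13.png

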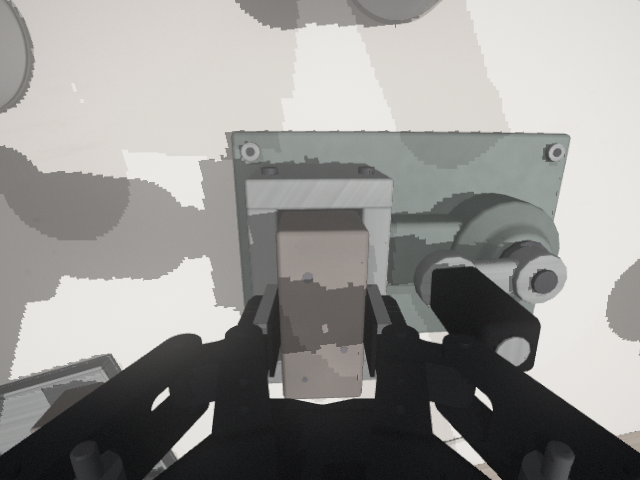

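The block is gripped at 35.3 mm. I'll lift straight up in the world, slowly at first.

Request:
send_rows --pt "0.008 0.004 -0.15 0" --pt "0.01 0.006 -0.2 0" --pt "0.01 0.006 -0.2 0" --pt "0.01 0.006 -0.2 0" --pt "0.01 0.006 -0.2 0"

```text
time: 26.1
eef_pos: [0.5643, 0.0508, 0.1472]
orientation: [3.112, -0.055, -1.732]
wrist_force: [-1.2, 0.4, -2.5]
opening: 0.0349
```

```bash
python3 -c "
from h import *
tilt();cr()
cv2.imwrite('pics/w14.png',snapshot('wrist')[:,:,::-1])
step([.565,.052,.19],-1.735)
"
```

```text
tilt world [-0.0377 -0.0494] rpy [ 3.1123 -0.0549 -1.7319]
t 26.1 p [0.5643 0.0508 0.1472] r 0.1189 az 80.3 yaw -99.2 az-yaw 179.5 (want 90) rotleft F [-1.2  0.4 -2.5] M [ 0.07 -0.05  0.01] q [-0.47  0.56  0.38  1.82 -0.21  0.85 -1.73] v 0.132 op 0.0349
total units [ 0.027  0.033 -1.044] turn 0.003
```

View pics/w14.png

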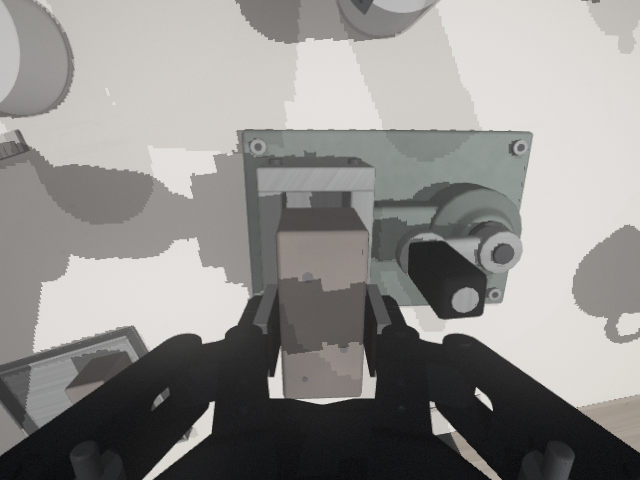

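The block is free of the mould (2.5 N hanging). I'll carry it to the tray.

```bash
python3 -c "
from h import *
rows([.4225,.3315,.15],-1.492,9)
"
```

```text
rows [[-0.706, 0.516, -0.005, -0.027], [-0.72, 0.497, -0.005, -0.027], [-0.733, 0.478, -0.005, -0.027], [-0.745, 0.458, -0.005, -0.027], [-0.757, 0.438, -0.005, -0.027], [-0.768, 0.417, -0.005, -0.027], [-0.779, 0.397, -0.005, -0.027], [-0.79, 0.376, -0.005, -0.027], [-0.799, 0.355, -0.005, -0.027]]
```

Request:
send_rows --pt "-0.3 0.22 -0.3 -0.02" --pt "-0.55 0.4 -0.2 -0.03" --pt "-0.72 0.5 -0.05 -0.03" --pt "-0.73 0.48 -0.05 -0.03" --pt "-0.75 0.46 -0.05 -0.03" --pt "-0.76 0.44 -0.05 -0.03" --pt "-0.77 0.42 -0.05 -0.03" --pt "-0.6 0.3 0 -0.03" --pt "-0.3 0.15 0 -0.02" --pt "0 0 0 0"

```text
time: 27.4
eef_pos: [0.4325, 0.2927, 0.178]
orientation: [3.103, -0.041, -1.461]
wrist_force: [-0.3, -0.7, -1.1]
opening: 0.0353
```

```bash
python3 -c "
from h import *
tilt();cr()
cv2.imwrite('pics/w15.png',snapshot('wrist')[:,:,::-1])
step([.4225,.3315,.12],-1.492)
"
```

```text
tilt world [-0.0339 -0.0448] rpy [ 3.1029 -0.0408 -1.4606]
t 27.4 p [0.4325 0.2927 0.178 ] r 0.3761 az 107.3 yaw -83.7 az-yaw 191.0 (want 90) rotleft F [-0.3 -0.7 -1.1] M [ 0.02 -0.05  0.03] q [-0.91  0.44  0.28  1.9  -0.13  0.87 -2.02] v 0.017 op 0.0353
total units [-1.071  0.1    1.411] turn 0.03
```

View pics/w15.png

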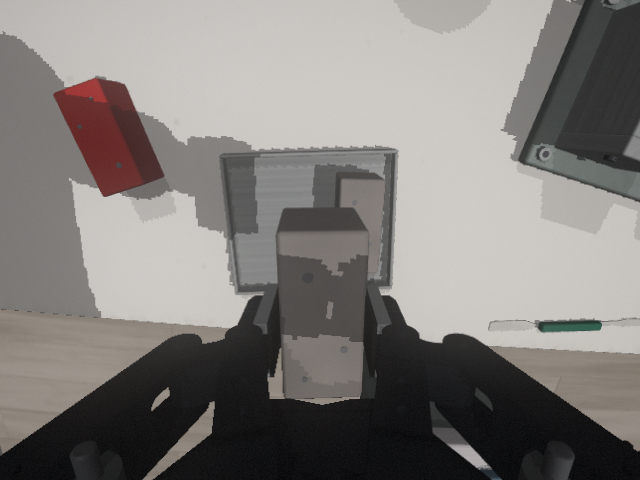

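Request:
send_rows --pt "-0.35 0.03 0.2 0.01" --pt "-0.4 0.03 0.3 0.01" --pt "-0.35 0.03 0.4 0.01" --pt "-0.05 0.0 0.3 0" --pt "0 0 0.1 0" --pt "0 0 0 0"

```text
time: 28.2
eef_pos: [0.4237, 0.3349, 0.119]
orientation: [3.103, -0.046, -1.499]
wrist_force: [0.4, 0.5, -2.6]
opening: 0.0351
```

```bash
python3 -c "
from h import *
tilt();cr()
cv2.imwrite('pics/w16.png',snapshot('wrist')[:,:,::-1])
cv2.imwrite('pics/s16.png',cv2.resize(snapshot('side')[200:380,270:470,::-1],None,fx=3.3,fy=3.3,interpolation=cv2.INTER_CUBIC))
step([.4225,.3315,.06],-1.492)
step([.4225,.3315,.04],-1.492)
"
```

```text
tilt world [-0.0348 -0.0482] rpy [ 3.1034 -0.0456 -1.4988]
t 28.2 p [0.4237 0.3349 0.119 ] r 0.4190 az 106.7 yaw -85.9 az-yaw 192.6 (want 90) rotleft F [ 0.4  0.5 -2.6] M [ 0.07 -0.07 -0.03] q [-0.95  0.56  0.25  1.89 -0.17  0.78 -2.1 ] v 0.004 op 0.0351
total units [ 0.021 -0.01   1.493] turn -0.007
total units [-0.002 -0.029  1.992] turn -0.007
```

View pics/w16.png

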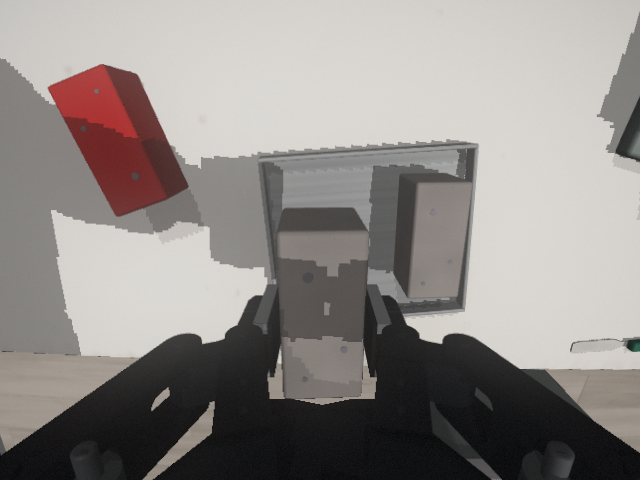

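View pics/s16.png

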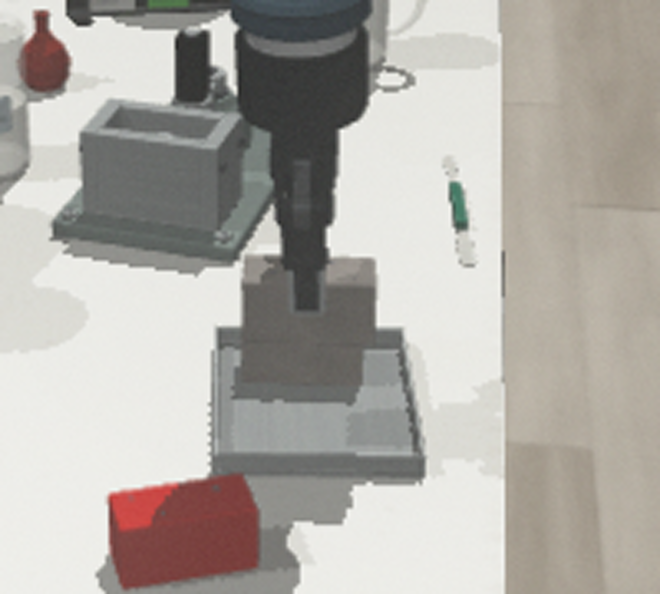

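The held block is over the free half and parallel to the finished block within about 1°. I'll lower it.

Request:
send_rows --pt "0.01 -0.01 0.3 0" --pt "0.01 -0.01 0.4 0" --pt "0 0 0.4 0" --pt "0 0 0.3 0" --pt "0 0 0.1 0" --pt "0 0 0 0"

```text
time: 29.05
eef_pos: [0.4232, 0.3307, 0.0555]
orientation: [3.104, -0.045, -1.5]
wrist_force: [0.6, 0.4, -1.8]
opening: 0.0352
```

```bash
python3 -c "
from h import *
tilt();cr()
step([.4225,.3315,.04],-1.499)
cv2.imwrite('pics/s17.png',cv2.resize(snapshot('side')[200:380,270:470,::-1],None,fx=3.3,fy=3.3,interpolation=cv2.INTER_CUBIC))
"
```

```text
tilt world [-0.034  -0.0474] rpy [ 3.1043 -0.0449 -1.5001]
t 29.05 p [0.4232 0.3307 0.0555] r 0.4151 az 107.0 yaw -85.9 az-yaw 192.9 (want 90) rotleft F [ 0.6  0.4 -1.8] M [ 0.05 -0.09  0.02] q [-0.92  0.66  0.22  1.91 -0.21  0.65 -2.07] v 0.003 op 0.0352
total units [-0.039  0.001  0.386] turn -0.001
```

View pics/s17.png

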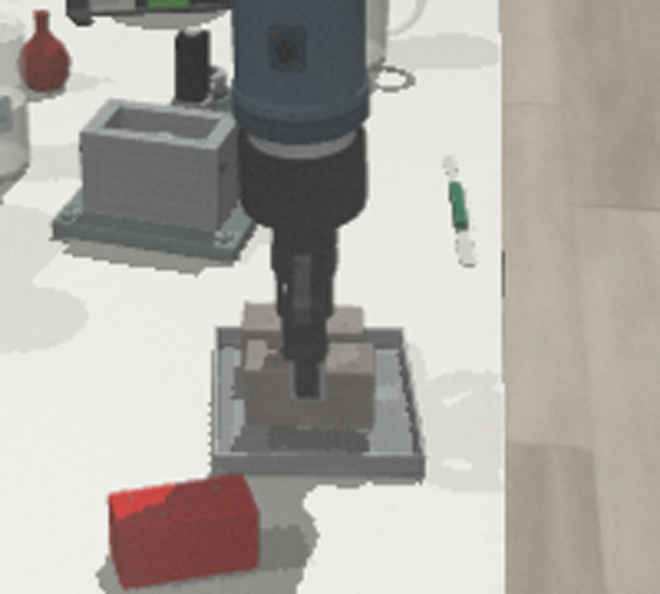

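Request:
send_rows --pt "-0.01 0 0.1 0" --pt "-0.01 0 0.1 0" --pt "0 0 0.08 0" --pt "0 0 0 0"

```text
time: 29.6
eef_pos: [0.4234, 0.3318, 0.0447]
orientation: [3.106, -0.043, -1.5]
wrist_force: [0.7, 0.1, -2.0]
opening: 0.035
```

Request:
send_rows --pt "0 0 0.05 0" --pt "0 0 0.0 0"

```text
time: 29.85
eef_pos: [0.4234, 0.3318, 0.0427]
orientation: [3.106, -0.043, -1.5]
wrist_force: [-0.3, -0.2, -2.7]
opening: 0.0354
```

Request:
send_rows --pt "0 0 0.05 0" --pt "0 0 0.0 0"

```text
time: 30.1
eef_pos: [0.4234, 0.3318, 0.0406]
orientation: [3.106, -0.043, -1.5]
wrist_force: [0.6, -0.4, -2.4]
opening: 0.0347
```

Request:
send_rows --pt "0 0 0.03 0" --pt "0 0 0.0 0"

```text
time: 30.35
eef_pos: [0.4234, 0.3317, 0.0394]
orientation: [3.106, -0.043, -1.5]
wrist_force: [0.1, -0.2, -3.2]
opening: 0.0349
```

Request:
send_rows --pt "0 0 0.03 0" --pt "0 0 0.0 0"

```text
time: 30.6
eef_pos: [0.4235, 0.3318, 0.0383]
orientation: [3.107, -0.043, -1.5]
wrist_force: [0.5, -0.4, -1.5]
opening: 0.0349
```

Request:
send_rows --pt "0 0 0.025 0" --pt "0 0 0.0 0"

```text
time: 30.85
eef_pos: [0.4234, 0.3318, 0.0383]
orientation: [3.106, -0.043, -1.5]
wrist_force: [0.4, -0.7, -1.3]
opening: 0.0351
```

Request:
send_rows --pt "0 0 0.025 0" --pt "0 0 0.0 0"

```text
time: 31.1
eef_pos: [0.4234, 0.3318, 0.0383]
orientation: [3.106, -0.042, -1.501]
wrist_force: [0.1, -0.9, -0.5]
opening: 0.0352
```

Request:
send_rows --pt "0 0 0.06 0" --pt "0 0 0.06 0"

```text
time: 31.35
eef_pos: [0.4234, 0.332, 0.0377]
orientation: [3.104, -0.041, -1.501]
wrist_force: [-9.0, -6.0, 38.1]
opening: 0.0352
```

```bash
python3 -c "
from h import *
tilt();cr()
cv2.imwrite('pics/s18.png',cv2.resize(snapshot('side')[200:380,270:470,::-1],None,fx=3.3,fy=3.3,interpolation=cv2.INTER_CUBIC))
cv2.imwrite('pics/w18.png',snapshot('wrist')[:,:,::-1])
"
```

```text
tilt world [-0.0342 -0.0437] rpy [ 3.1044 -0.0412 -1.5005]
t 31.35 p [0.4234 0.332  0.0377] r 0.4163 az 106.9 yaw -86.0 az-yaw 192.8 (want 90) rotleft F [-9.  -6.  38.1] M [-1.56  2.04  0.08] q [-0.91  0.69  0.21  1.91 -0.22  0.61 -2.07] v 0.009 op 0.0352
```

View pics/s18.png

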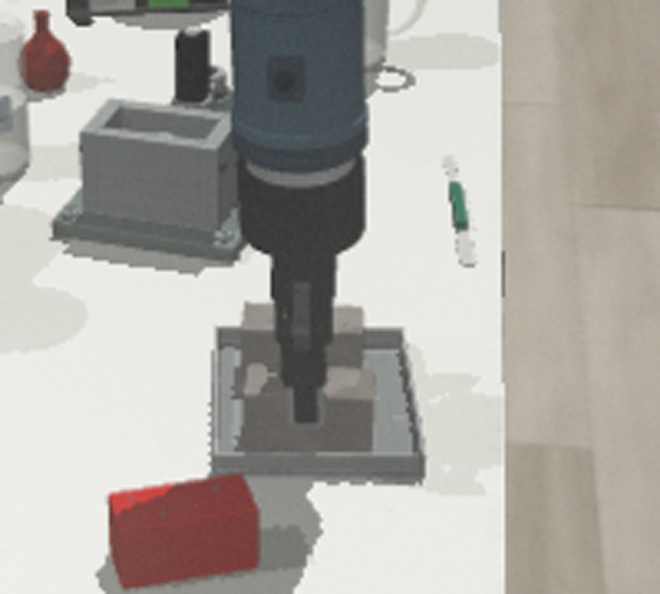

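View pics/w18.png

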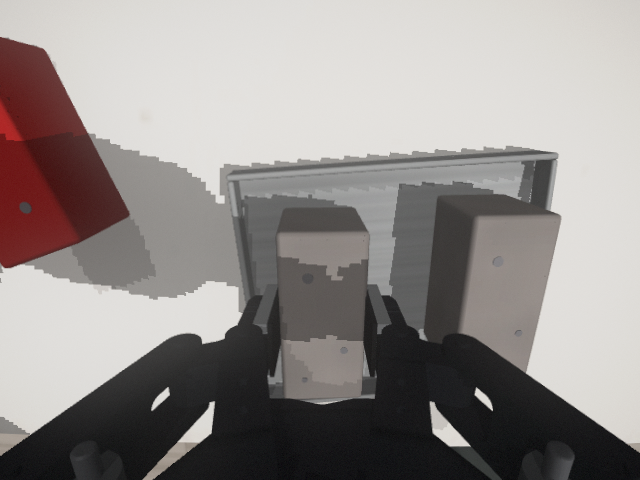

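The block is down, with a firm contact of 38 N that I'll relieve now. Then I'll open moderately and go straight up.

Request:
send_rows --pt "0 0 -0.02 0" --pt "0 0 0 0"

```text
time: 31.7
eef_pos: [0.4238, 0.3324, 0.0389]
orientation: [3.106, -0.04, -1.501]
wrist_force: [0.2, -0.2, -2.8]
opening: 0.0349
```

Request:
send_rows --pt "0 0 0.02 0" --pt "0 0 0 0"

```text
time: 31.95
eef_pos: [0.4235, 0.3323, 0.0379]
orientation: [3.105, -0.04, -1.5]
wrist_force: [-1.8, -0.7, 6.2]
opening: 0.0354
```

Request:
send_rows --pt "0 0 0 0" --pt "0 0 0 0" --pt "0 0 0 0" --jaw 55

```text
time: 32.33
eef_pos: [0.4237, 0.3324, 0.0373]
orientation: [3.105, -0.041, -1.5]
wrist_force: [-0.7, -0.1, 0.8]
opening: 0.0471
```

```bash
python3 -c "
from h import *
tilt();cr()
cv2.imwrite('pics/w19.png',snapshot('wrist')[:,:,::-1])
"
```

```text
tilt world [-0.0336 -0.0431] rpy [ 3.1051 -0.0406 -1.5004]
t 32.325 p [0.4237 0.3324 0.0373] r 0.4166 az 106.8 yaw -86.0 az-yaw 192.8 (want 90) rotleft F [-0.7 -0.1  0.8] M [ 0.03  0.01 -0.02] q [-0.91  0.69  0.21  1.91 -0.22  0.61 -2.07] v 0.004 op 0.0471
```

View pics/w19.png

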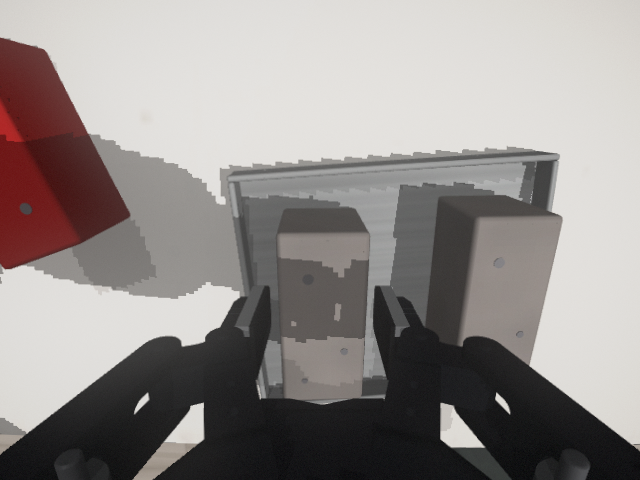

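Released with the block standing flat and both pads clear of it. I'll retreat straight up.

Request:
send_rows --pt "0.01 0.009 -0.25 0" --pt "0.015 0.012 -0.4 0" --pt "0.02 0.02 -0.6 0" --pt "0.03 0.03 -0.9 0" --pt "0.03 0.03 -0.9 0" --pt "0.03 0.03 -0.9 0" --pt "0.03 0.03 -0.9 0" --pt "0 0 0 0" --pt "0 0 0 0"

```text
time: 33.5
eef_pos: [0.4248, 0.3336, 0.2462]
orientation: [3.11, -0.036, -1.502]
wrist_force: [0.3, 0.3, 0.7]
opening: 0.0472
```

```bash
python3 -c "
from h import *
tilt();cr()
m=camera_model('wrist');import pickle;pickle.dump(m,open('m20.pkl','wb'))
cv2.imwrite('pics/w20.png',snapshot('wrist')[:,:,::-1])
cv2.imwrite('pics/s20.png',cv2.resize(snapshot('side')[180:380,270:470,::-1],None,fx=3,fy=3,interpolation=cv2.INTER_CUBIC))
"
```

```text
tilt world [-0.0293 -0.0377] rpy [ 3.1098 -0.0357 -1.5018]
t 33.5 p [0.4248 0.3336 0.2462] r 0.4174 az 106.6 yaw -86.0 az-yaw 192.7 (want 90) rotleft F [0.3 0.3 0.7] M [ 0.09 -0.03 -0.01] q [-0.99  0.38  0.3   1.8  -0.12  1.02 -2.14] v 0.022 op 0.0472
```

View pics/w20.png

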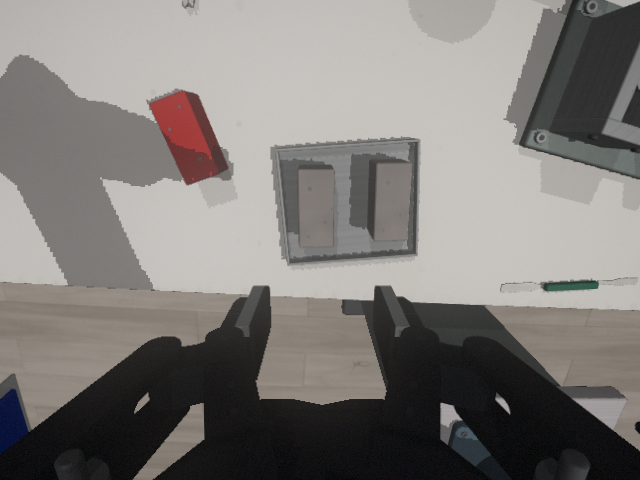

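View pics/s20.png

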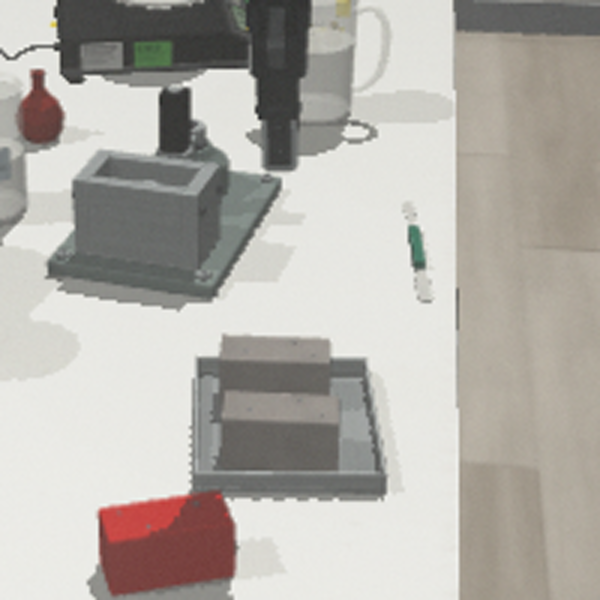

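Both blocks stand upright in the tray, the new one at (317,206) and the finished one at (390,200) in the wrist picture, with a clear gap between them. I'll measure the angles before handing in.

Run:
```python
from h import *
import pickle
m=pickle.load(open('m20.pkl','rb'))
im=cv2.imread('pics/w20.png'); c=im[125:275,260:430]
cv2.imwrite('pics/w20c.png',cv2.resize(cv2.convertScaleAbs(c,alpha=1.4),None,fx=4,fy=4,interpolation=cv2.INTER_CUBIC))
top=snapshot('top')[:,:,::-1][195:325,170:380]
cv2.imwrite('pics/top20.png',cv2.resize(cv2.convertScaleAbs(top,alpha=1.8),(798,494),interpolation=cv2.INTER_CUBIC))
```

```text
(no output)
```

View pics/w20c.png

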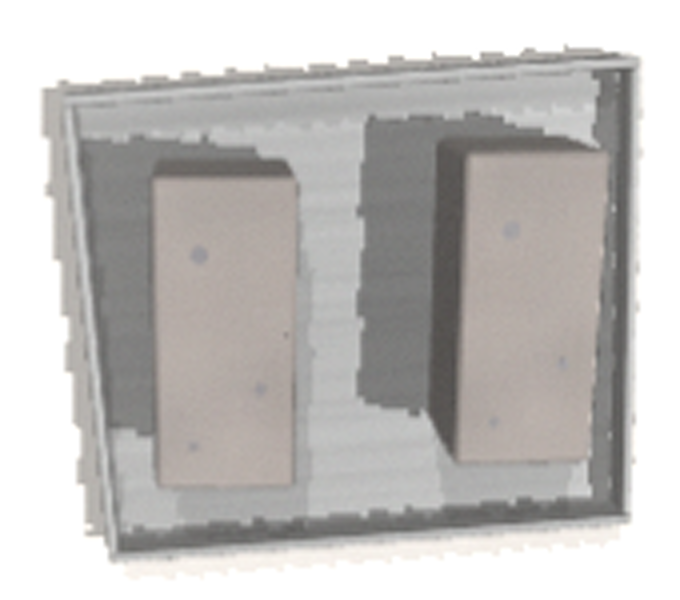

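View pics/top20.png

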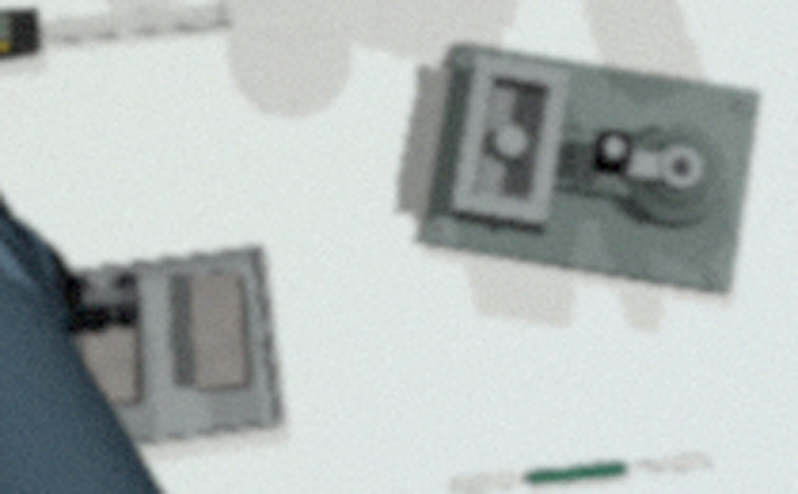

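Run:
```python
from h import *
import pickle
m=pickle.load(open('m20.pkl','rb'))
an=lambda e:np.degrees(np.arctan2(e[1],e[0])).round(2)
g=lambda P,z:pix2pt(m,np.array(P)/4+[260-.37,125-.37],z)
for P,z in (([(153,178),(297,178),(295,487),(158,487)],.045),([(467,153),(607,153),(586,458),(457,461)],.045),([(65,97),(637,60),(627,518),(113,557)],.016)):
    D=g(P,z);print(D.mean(0).round(4),np.linalg.norm(D-np.roll(D,-1,0),axis=1).round(3),an(D[0]-D[3]),an(D[1]-D[2]),an(D[0]-D[1])-90)
ctrl.job_done()
```

```text
[0.4232 0.3322 0.045 ] [0.034 0.079 0.035 0.078] 3.68 4.24 3.730000000000004
[0.4346 0.2572 0.045 ] [0.034 0.078 0.034 0.078] 4.94 4.63 3.969999999999999
[0.4236 0.2947 0.016 ] [0.147 0.126 0.147 0.127] 7.74 7.76 7.549999999999997
the job is handed in; nothing more can be done
```

The block is out of its mould and lying right way up in the free half of the tray. I handed the job in at about 33.6 s of the 72 s allowed.

**What I did**
- I wound the crank clockwise to its stop in two grips, turning the tool back and regrasping once. It then read about 7.78 rad on camera and resisted a 20 N push. The rod stands up in the empty pocket.
- I lifted the block out, set it down and let go with the robot well clear. Just before releasing, it pressed on the tray with 38 N for a moment, and I relieved that at once.

**Last checks**

| Item | Centre (x, y) in m | Yaw |
|---|---|---|
| Placed block | (0.423, 0.332) | 3.9° |
| Finished block | (0.435, 0.257) | 4.5° |
| Tray | (0.424, 0.295) | 7.7° |

- The two blocks are parallel within about 1°, with a gap of roughly 40 mm.
- The finished block measured within about 2 mm and 1° of where it started. The tray measured within about 4 mm and 0.5°, and did not shift in the top view.
- The jack and the handle are as left in the last pictures. I saw no contact with the other things on the bench, but I did not measure them again at the end.

**Checks that disagreed or failed**
- The first wrist measurement was about 9 mm off because the arm was still moving, so I retook it at rest.
- The tool kept a tilt of about 3° after the fast regrasp turn. My attempt to remove it did not work, so the block came down on one edge first, and the far edge settled by at most about 2 mm on release.

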